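# Change the stock in the shop counter's drawer

## Task

Change the stock in the counter drawer: pull the drawer out to its stop and press the waste bin's bow lever right down so that the lid stays up by itself. Throw every round tin from the drawer into the bin, and put every cardboard carton that stands on the counter flat on the drawer's floor, the same way up as it stood. Leave the stapler in the drawer and the other things on the counter where they are; at the end have the drawer pushed fully shut, and the lever lifted so that the lid has closed.

Things in the scene. Friction and masses are not known exactly. Their poses are not given: they have to be found in the camera images.
- drawer (a joint): Drawer of the low wooden unit at the back of the counter (unit 260 deep, 400 wide, 120 mm high, its top 120 mm above the counter; it never moves). Value in m: 0 shut, 0.17 pulled out to its stop, towards the robot. It slides with about 2 N of friction and stays where it is left; it may start up to 15 mm open.
- drawer_handle (a point): Middle of the drawer's steel bar handle: a horizontal bar 130 mm long and about 10 mm thick, 82 mm above the counter, its centre line 43 mm in front of the white drawer front. The gap behind it is free. Axes as drawer_floor.
- drawer_floor (a point): Centre of the drawer's inner floor (222 by 354 mm), 22 mm above the counter; moves with the drawer. x points into the unit (the drawer opens along -x), y along the front, z up. Side and back walls 58 mm high above the floor; the front rises 82 mm above it, its outer face 125 mm from this point along -x. With the drawer at its stop the unit's front edge lies 61 mm from this point along +x; what lies farther back stays under the unit's top.
- lever (a joint): Bow lever of the bin (steel bow pivoted on both sides of the bin). Value in rad: 0 up (lid shut), 0.25 pressed right down (lid up). Pressing takes about 10 N at the bar at the start, less later. The bar lies 198 mm from the pivot. It is linked to the lid by pushrods.
- lever_bar (a point): Middle of the lever's front cross bar, with a black rubber sleeve 100 mm long, 16 mm thick, lying level along the bin's y, about 140 mm above the counter when up and 90 mm when down; 86 mm in front of the bin's front wall, free on all sides. It moves up and down almost straight. Can be pressed from above, or pinched from above and lifted.
- lid (a joint): Lid of the bin, hinged on its back rim. Value in rad: 0 shut, 1.75 right up. Above about 1.6 it leans just past upright and stays there by itself, holding the lever down; when the lever is lifted some 15 mm or more the lid tips forward and falls shut by its own weight, bringing the lever up.
- bin_mouth (a point): Centre of the bin's open mouth, 200 mm above the counter. Counter-top waste bin, steel, 220 (x) by 210 (y) by 200 mm high outside, walls 4 mm, fixed to the counter. x points to the back (the hinge; the lever is on the -x side), z up. The raised lid stands 220 mm above the mouth at x = +116 mm.
- tin0_mid (a point): Old stock, may be absent: round sweet tin, 56 mm diameter, 68 mm high, 140 g, standing in the drawer. Point: its centre, half-way up; z along its axis.
- tin1_mid (a point): Old stock, may be absent: round sweet tin, 56 mm diameter, 68 mm high, 140 g, standing in the drawer. Point: its centre, half-way up; z along its axis.
- tin2_mid (a point): Old stock, may be absent: round sweet tin, 56 mm diameter, 68 mm high, 140 g, standing in the drawer. Point: its centre, half-way up; z along its axis.
- carton0_mid (a point): Fresh stock, may be absent: closed cardboard carton 120 (x) by 54 (y) by 60 mm high (z), 130 g, standing on the counter to the right. Point: its centre, half-way up.
- carton1_mid (a point): Fresh stock, may be absent: closed cardboard carton 120 (x) by 54 (y) by 60 mm high (z), 130 g, standing on the counter to the right. Point: its centre, half-way up.
- stapler_mid (a point): Stapler in the drawer, 130 (x) by 34 (y) by 49 mm high, lying about along the drawer's x. Point: its centre, half-way up. It stays in the drawer.
- jar_mid (a point): Clear sweet jar with a red cap, 80 mm diameter, 130 mm high, between the drawer unit and the bin; centre. Bystander.
- terminal_mid (a point): Black card terminal, 160 by 75 by 35 mm; centre. Bystander.
- calculator_mid (a point): Grey calculator, 120 by 80 by 18 mm; centre. Bystander.
- dish_mid (a point): Grey coin dish, 100 mm diameter, 30 mm high; centre. Bystander.
- dispenser_mid (a point): Tape dispenser, 130 by 50 by 78 mm high; centre. Bystander.

How it is judged:
By the outcome, as a careful person would: the job done as asked, in the order asked, and still so for the second after the job is handed in, with the robot touching nothing.
Of tin0, tin1, tin2 only 2 to 3 are there at a start; the rules pass over those that are not, and their reading is None.
Of carton0, carton1 only 1 to 2 are there at a start; the rules pass over those that are not, and their reading is None.
At some moment in a run one of carton0, carton1 may be knocked a few centimetres aside while the robot is not near it.
It also fails if it takes over 210 s, if anything falls off the work surface, if the arm or the gripper's body presses on something with over 40 N, if the wrist force passes 120 N, or if a joint passes its speed limit or range.

## Robot

A 6-joint arm with a two-finger parallel gripper is mounted at the origin on the work surface. World frame = base frame: x ahead of the robot, y to its left, z up, the work surface at z = 0. Lengths are in mm, angles in rad, forces in N, time in s.
With the tool pointing down it reaches from about 300 to 775 mm from the base axis. Payload 14.6 kg.
Tool frame: the origin (TCP) lies on the centre line of the jaws, within the pads' length; the fingertips stand 25 mm ahead of it and the grasp point (between the pads) lies 6 mm ahead of it; z points along the fingers, y is the direction in which the jaws open and shut (so a half turn about z gives the same grasp; the last joint's range is limited). The gripper opens to 94 mm and grips with 3 to 60 N. Pads are 16 mm wide; open, the fingers measure 119 mm over their backs; the gripper's body (75 mm by 177 mm) begins 78 mm behind the grasp point.
Start: joints at [1.139, 0.3, 1.521, -0, 1.321, -0.067], TCP at [196.216, 513.798, 230.446] pointing down, gripper open.
Joint ranges: [-3.03, 3.03], [-0.79, 2.21], [0.23, 2.52], [-1.04, 4.18], [0, 3.07], [-2.55, 2.55]. Speed limits (rad/s): [2.22, 2.22, 2.57, 3.14, 3.14, 3.14].

## Interface

Orientations are given as a rotation vector (axis times angle).
In Python, from workcell import monitor, eyes, workorder, nets gives the robot as it stands.
- The arm moves only by the shell command python3 -m jog 'ROWS' [FORCE]. ROWS is JSON, a list of rows, each an object of numbers: "dx", "dy", "dz": the shift along the tool's x, y, z in mm; "wx", "wy", "wz": the turn, a rotation vector about the tool's x, y, z in degrees; "claw": the gripper command: -1 is fully open, 1 is shut, values between are in proportion. In form: [{"dx": .., "dy": .., "dz": .., "wx": .., "wy": .., "wz": .., "claw": ..}, ...]. A call has 1 to 8 rows; each row shifts and turns the commanded pose from where the row before left it, along the tool's axes as they then stand; what a row does not reach is not made up. A row lasts 1/12 s, in which the tool goes at most 41.7 mm and 7.16 degrees, less where a joint would pass 70% of its speed; a pose out of reach is approached as far as the arm can. A call with a gripper value outside its range is refused whole. The fingers move at their own pace and stop on an object; FORCE is the grip in N (left out, the last holds). Time passes only in rows, so rows that do not move let the fingers close. It gives the time, the measured TCP pose, the force and the opening at its end, in the units of the state.
- monitor.sense(): the state, without advancing time (a new reading comes with each control period).
- eyes.snapshot(name): name is "side" or "top"; returns the picture (400x640x3 uint8, red, green, blue); there is no depth.
- eyes.get_calibration(name): a dict with "fx", "fy", "cx", "cy" (pixels), "rvec" (rotation vector, rad) and "tvec" (3), from world to camera coordinates, as OpenCV has them. Camera axes: x right, y down, z forward; pixel columns grow to the right and rows downward; lengths in mm; the calibration is good to about 2 mm. A picture is of the moment at which its call begins. get_calibration takes no time and is no camera call.
- workorder.close_job(): hands the job in, once; it reports no verdict.
Trained networks look in the newest picture that a camera, given by its name, has taken for a name from the list of things; names that differ only in an ending like _2 or _b are one class to them, and where a whole thing is asked for, a point or a joint stands for the part that bears it (a point fixed in the world has none). Each returns a list of dicts, best first, with "score" (0 to 1); they miss things now and then, are a little off and sometimes report something else, mostly with a low value. They report only what shows in the picture. A call takes as long as a camera call.
- nets.search_frame(target, camera): "position" ([x, y, z] in mm, in world coordinates, good to about 4 mm: the middle of the surface that is visible of it).
- nets.trace(target, camera): "mask" (400x640 bool, what is visible of it).
The state is a dict: "t": time; "joints": joint angles; "joint_velocities": joint speeds; "tau": joint torques, N m; "tool_pos": TCP position; "ee_rot": TCP orientation; "force": force on the tool from outside, world axes, zero at the start; "moment": the same for the moment, N m; "gripper_width": finger opening in mm.
Only numpy, scipy, OpenCV 4.12 (cv2) and the standard library are available. Lean on these libraries where they do the work, as an engineer would, in place of code of your own. Each camera call takes 0.05 s, during which the arm holds its last target.

## Working session

There is one attempt and no reset: what is moved stays moved. The work goes in short steps, Python scripts to look and compute and a shell command to move; the robot and the scene stay as the last step left them, time stands still between calls to the robot, and variables do not carry over. Pictures are saved under pics/ and viewed, and the job is handed in when it is done.

```bash
ls; mkdir -p pics
python3 - <<'E'
from workcell import monitor, eyes, workorder, nets
import cv2
print(monitor.sense())
for c in("side","top"):
    im=eyes.snapshot(c); cv2.imwrite(f"pics/{c}0.png",im[:,:,::-1]); print(c,eyes.get_calibration(c))
E
```

```text
pics
{'t': 0.0, 'joints': array([ 1.13935967e+00,  3.00458163e-01,  1.52159460e+00,  5.61234609e-06,
        1.32070488e+00, -6.65985395e-02]), 'joint_velocities': array([-0.00047631, -0.00026045, -0.00045441, -0.00072905,  0.00075701,
        0.00217901]), 'tau': array([ 7.07336476e-04, -5.31819892e+01, -3.52721286e+01,  7.08791683e-02,
        2.44335568e-02, -1.56027289e-05]), 'tool_pos': array([196.13875289, 513.58032298, 229.88769328]), 'ee_rot': array([-5.69862279e-01, -3.08917808e+00,  1.77125208e-03]), 'force': array([ 0.09588302,  0.65576254, -0.12163746]), 'moment': array([ 0.02546415,  0.03203601, -0.04846202]), 'gripper_width': 94.32950886497768}
side {'fx': 434.2494394560561, 'fy': 434.2494394560561, 'cx': 317.8354312222197, 'cy': 211.48029590319135, 'rvec': array([ 2.12013649, -0.45226329,  0.26211554]), 'tvec': array([-446.7112567 ,  262.13152096, 1323.27808151])}
top {'fx': 363.6739725590607, 'fy': 363.6739725590607, 'cx': 319.2846178513751, 'cy': 198.98743222187002, 'rvec': array([ 2.1363762 , -2.11777117,  0.22177503]), 'tvec': array([  40.42793335,  537.44503725, 1140.13527593])}
```

View pics/side0.png

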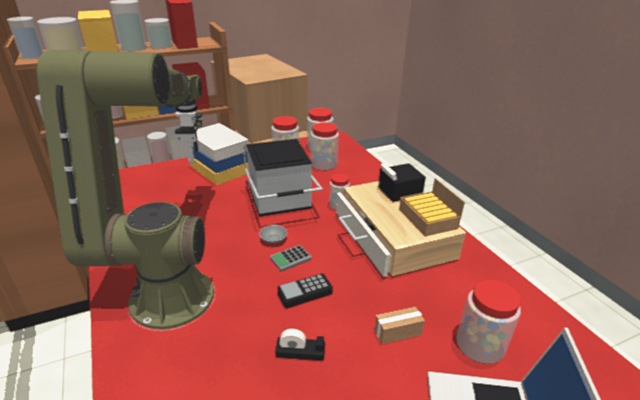

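View pics/top0.png

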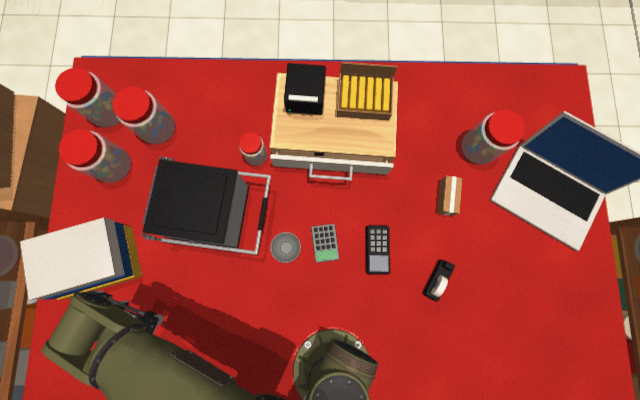

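```bash
cat > h.py <<'E'
from workcell import monitor, eyes, workorder, nets
import cv2, numpy as np
from scipy.spatial.transform import Rotation as R
def snap(c,n):
    im=eyes.snapshot(c); cv2.imwrite(f"pics/{n}.png",im[:,:,::-1]); return im
def cal(c):
    k=eyes.get_calibration(c); K=np.array([[k['fx'],0,k['cx']],[0,k['fy'],k['cy']],[0,0,1]]); return K,np.array(k['rvec']),np.array(k['tvec'])
def proj(c,P):
    K,r,t=cal(c); return cv2.projectPoints(np.array(P,float).reshape(-1,3),r,t,K,None)[0].reshape(-1,2)
def unproj(c,uv,z):
    K,r,t=cal(c); Rm=cv2.Rodrigues(r)[0]; o=-Rm.T@t
    uv=np.array(uv,float).reshape(-1,2); d=(np.linalg.inv(K)@np.c_[uv,np.ones(len(uv))].T).T@Rm
    return o+d*((z-o[2])/d[:,2])[:,None]
def tool(T=None):
    s=monitor.sense(); Rm=R.from_rotvec(s['ee_rot']).as_matrix()
    p=s['tool_pos']; print('t',round(s['t'],2),'p',p.round(1),'F',s['force'].round(1),'w',round(s['gripper_width'],1)); print('x',Rm[:,0].round(3),'y',Rm[:,1].round(3),'z',Rm[:,2].round(3),'q',s['joints'].round(2))
    if T is not None: print('tool delta',(Rm.T@(np.array(T)-p)).round(1))
    return s,Rm
E
python3 - <<'E'
from h import *
tool()
for c in("top","side"):
    eyes.snapshot(c)
    for n in "drawer drawer_handle lever_bar lid bin_mouth tin0_mid carton0_mid stapler_mid jar_mid terminal_mid calculator_mid dish_mid dispenser_mid".split():
        print(c,n,[(d['position'].round(0).tolist() if hasattr(d['position'],'round') else d['position'],round(d['score'],2)) for d in nets.search_frame(n,c)][:5])
E
```

```text
t 0.1 p [196.1 513.6 229.9] F [0.1 0.8 0.1] w 93.9
x [-0.934  0.357  0.   ] y [ 0.357  0.934 -0.001] z [-0.    -0.001 -1.   ] q [ 1.14  0.3   1.52 -0.    1.32 -0.07]
top drawer [([650.4, 2.8, 74.7], 0.83), ([400.1, 27.5, 16.5], 0.69)]
top drawer_handle [([656.0, 4.4, 71.9], 0.69)]
top lever_bar [([405.2, 234.2, 144.4], 0.61)]
top lid [([497.5, 407.9, 219.1], 0.87), ([654.6, 4.1, 70.6], 0.47)]
top bin_mouth [([483.6, 387.4, 208.2], 0.73)]
top tin0_mid [([653.9, 6.1, 73.3], 0.49)]
top carton0_mid []
top stapler_mid []
top jar_mid [([689.6, 259.6, 128.2], 0.88)]
top terminal_mid [([377.4, -144.5, 32.0], 0.86)]
top calculator_mid [([401.2, 26.2, 16.2], 0.68)]
top dish_mid [([385.8, 153.2, 15.4], 0.87), ([283.0, -332.1, 32.6], 0.68)]
top dispenser_mid [([281.9, -330.9, 33.1], 0.81)]
side drawer [([643.2, -33.1, 62.6], 0.81), ([368.7, -165.1, 33.1], 0.22)]
side drawer_handle [([645.5, -24.9, 63.2], 0.58)]
side lever_bar [([444.9, 222.2, 140.8], 0.57)]
side lid [([485.5, 383.3, 217.6], 0.94)]
side bin_mouth [([474.4, 313.4, 152.4], 0.74)]
side tin0_mid []
side carton0_mid []
side stapler_mid [([710.2, 37.2, 54.4], 0.51)]
side jar_mid [([675.6, 246.8, 107.7], 0.6)]
side terminal_mid [([367.0, -162.9, 35.5], 0.92)]
side calculator_mid [([390.6, 16.6, 20.9], 0.78)]
side dish_mid [([380.8, 169.5, 17.6], 0.64)]
side dispenser_mid [([269.3, -349.6, 31.6], 0.71), ([546.1, -407.6, 61.3], 0.31)]
```

Run:
```python
import cv2
a=cv2.imread('pics/top0.png')
cv2.imwrite('pics/a.png',cv2.resize(a[130:270,130:330],None,fx=4,fy=4,interpolation=cv2.INTER_CUBIC))
cv2.imwrite('pics/b.png',cv2.resize(a[60:220,265:465],None,fx=4,fy=3.7,interpolation=cv2.INTER_CUBIC))
b=cv2.imread('pics/side0.png')
cv2.imwrite('pics/c.png',cv2.resize(b[130:280,235:435],None,fx=4,fy=4,interpolation=cv2.INTER_CUBIC))
```

```text
(no output)
```

View pics/a.png

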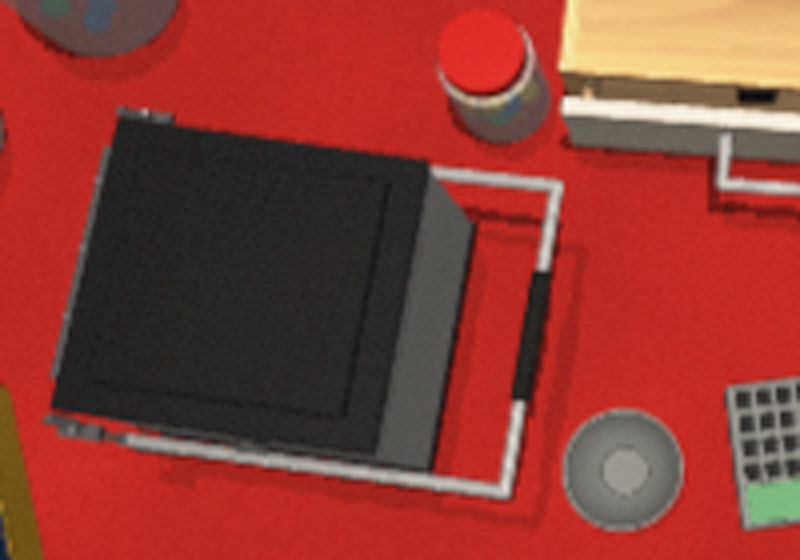

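View pics/b.png

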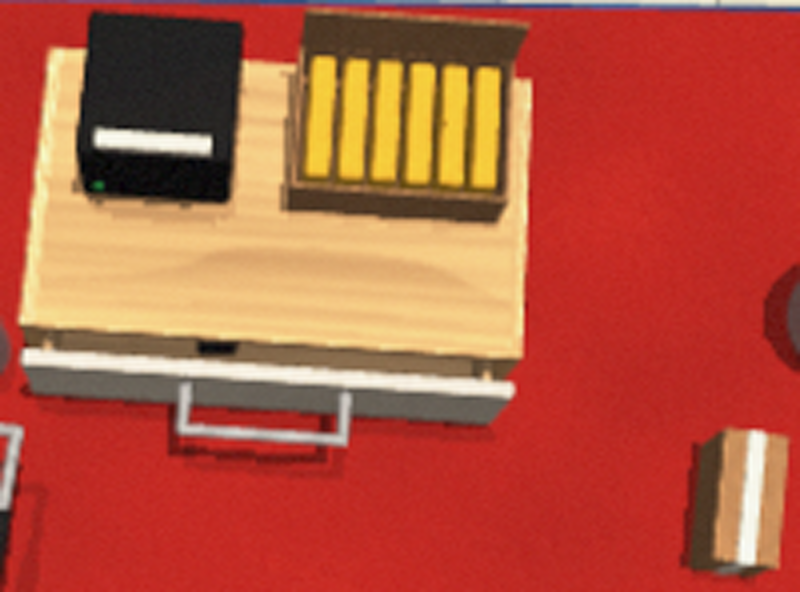

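View pics/c.png

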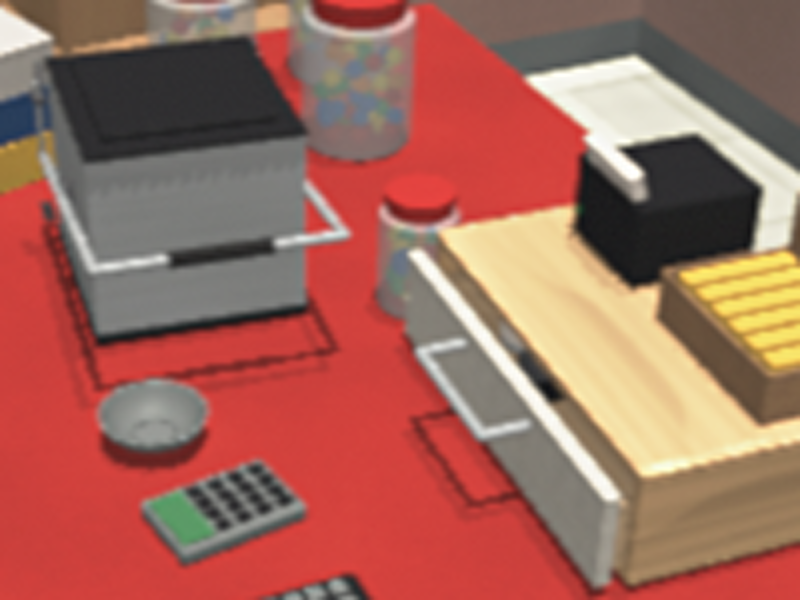

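Run:
```python
from h import *
U=lambda uv,z,c="top":print(unproj(c,uv,z).round(1).tolist())
print('sleeve');U([[265.25,197.5],[260.5,230]],145)
print('handle');U([[310,176.8],[351.2,178.9]],87)
print('unit front top corners');U([[271.2,148.6],[395.5,156.5]],120)
print('drawer front top');U([[271,156],[393.5,166]],104)
# bin lid corners front-back (crop a)
print('lid');U([[130+427/4,130+162/4],[130+377/4,130+455/4],[130+52/4,130+405/4],[130+118/4,130+125/4]],205)
print('side sleeve');U([[235+170/4,130+260/4],[235+270/4,130+245/4]],140,"side")
print('side handle');U([[235+420/4,130+352/4],[235+485/4,130+436/4]],82,"side")
print('carton top');U([[265+730/4,60+430/3.7],[265+787/4,60+437/3.7],[265+715/4,60+562/3.7],[265+775/4,60+570/3.7]],60)
```

```text
sleeve
[[521.7, 209.2, 145.0], [423.6, 219.7, 145.0]]
handle
[[602.5, 76.0, 87.0], [597.1, -56.6, 87.0]]
unit front top corners
[[684.6, 199.4, 120.0], [663.3, -194.4, 120.0]]
drawer front top
[[665.2, 201.3, 104.0], [636.7, -190.6, 104.0]]
lid
[[588.3, 285.7, 205.0], [378.2, 309.6, 205.0], [410.8, 536.3, 205.0], [613.3, 509.1, 205.0]]
side sleeve
[[429.0, 218.6, 140.0], [521.9, 207.5, 140.0]]
side handle
[[610.1, 73.3, 82.0], [603.6, -58.8, 82.0]]
carton top
[[616.7, -379.0, 60.0], [610.7, -426.1, 60.0], [496.9, -359.5, 60.0], [490.3, -408.0, 60.0]]
```

```bash
cat >> h.py <<'E'
def plan(T,yang=None,n=None,maxd=34,maxw=6.5,nd=1,rot=None):
    """straight world move; tool pointing down; yang deg of jaw axis"""
    s=monitor.sense(); M=R.from_rotvec(s['ee_rot']); p=s['tool_pos']
    if rot is None:
        a=np.deg2rad(yang); y=np.array([np.cos(a),np.sin(a),0]); z=np.array([0,0,-1.]); rot=R.from_matrix(np.c_[np.cross(y,z),y,z])
    w=(M.inv()*rot).as_rotvec(degrees=True); d=np.array(T)-p
    n=n or int(max(np.ceil(np.linalg.norm(d)/maxd),np.ceil(np.linalg.norm(w)/maxw),1))
    print('from',p.round(1),'n',n,'F',s['force'].round(1),'w',round(s['gripper_width'],1))
    for i in range(n):
        Mi=M*R.from_rotvec(w*i/n,degrees=True)
        dd=Mi.inv().apply(d/n); r=dict(zip(['dx','dy','dz','wx','wy','wz'],np.r_[dd,w/n].round(nd)))
        print('{'+', '.join(f'"{k}": {v:g}' for k,v in r.items() if abs(v)>0)+'},')
E
python3 -c "
from h import *
plan([606,8,330],-3.1)"
```

```text
from [196.2 513.8 230.4] n 20 F [-0.3  0.7  0.2] w 94.1
{"dx": -28.2, "dy": -16.3, "dz": -5, "wz": 3.6},
{"dx": -29.1, "dy": -14.5, "dz": -5, "wz": 3.6},
{"dx": -30, "dy": -12.6, "dz": -5, "wz": 3.6},
{"dx": -30.7, "dy": -10.7, "dz": -5, "wz": 3.6},
{"dx": -31.3, "dy": -8.8, "dz": -5, "wz": 3.6},
{"dx": -31.8, "dy": -6.8, "dz": -5, "wz": 3.6},
{"dx": -32.2, "dy": -4.8, "dz": -5, "wz": 3.6},
{"dx": -32.4, "dy": -2.7, "dz": -5, "wz": 3.6},
{"dx": -32.5, "dy": -0.7, "dz": -5, "wz": 3.6},
{"dx": -32.5, "dy": 1.4, "dz": -5, "wz": 3.6},
{"dx": -32.4, "dy": 3.4, "dz": -5, "wz": 3.6},
{"dx": -32.1, "dy": 5.4, "dz": -5, "wz": 3.6},
{"dx": -31.7, "dy": 7.5, "dz": -5, "wz": 3.6},
{"dx": -31.2, "dy": 9.4, "dz": -5, "wz": 3.6},
{"dx": -30.5, "dy": 11.4, "dz": -5, "wz": 3.6},
{"dx": -29.7, "dy": 13.3, "dz": -5, "wz": 3.6},
{"dx": -28.8, "dy": 15.1, "dz": -5, "wz": 3.6},
{"dx": -27.8, "dy": 16.9, "dz": -5, "wz": 3.6},
{"dx": -26.7, "dy": 18.6, "dz": -5, "wz": 3.6},
{"dx": -25.5, "dy": 20.3, "dz": -5, "wz": 3.6},
```

```bash
python3 -m jog '[{"dz":-25,"claw":0.15},{"dz":-25},{"dx":-28,"dy":-16,"dz":-20,"wz":3.6},{"dx":-29,"dy":-14,"dz":-20,"wz":3.6},{"dx":-30,"dy":-13,"dz":-10,"wz":3.6},{"dx":-31,"dy":-11,"wz":3.6},{"dx":-31,"dy":-9,"wz":3.6},{"dx":-32,"dy":-7,"wz":3.6}]' && python3 -m jog '[{"dx":-32,"dy":-5,"wz":3.6},{"dx":-32,"dy":-3,"wz":3.6},{"dx":-32,"dy":-1,"wz":3.6},{"dx":-32,"dy":1,"wz":3.6},{"dx":-32,"dy":3,"wz":3.6},{"dx":-32,"dy":5,"wz":3.6},{"dx":-32,"dy":7,"wz":3.6},{"dx":-31,"dy":9,"wz":3.6}]'; python3 -c "
from h import *
tool();plan([606,8,330],-3.1)"
```

```text
t 1.5 p [196.2 513.8 230.4] F [-0.3  0.7  0.2] w 94.1
x [-0.934  0.357  0.   ] y [ 0.357  0.934 -0.   ] z [-0. -0. -1.] q [ 1.14  0.3   1.52  0.    1.32 -0.07]
from [196.2 513.8 230.4] n 20 F [-0.3  0.7  0.2] w 94.1
{"dx": -28.2, "dy": -16.3, "dz": -5, "wz": 3.6},
{"dx": -29.1, "dy": -14.5, "dz": -5, "wz": 3.6},
{"dx": -30, "dy": -12.6, "dz": -5, "wz": 3.6},
{"dx": -30.7, "dy": -10.7, "dz": -5, "wz": 3.6},
{"dx": -31.3, "dy": -8.8, "dz": -5, "wz": 3.6},
{"dx": -31.8, "dy": -6.8, "dz": -5, "wz": 3.6},
{"dx": -32.2, "dy": -4.8, "dz": -5, "wz": 3.6},
{"dx": -32.4, "dy": -2.7, "dz": -5, "wz": 3.6},
{"dx": -32.5, "dy": -0.7, "dz": -5, "wz": 3.6},
{"dx": -32.5, "dy": 1.4, "dz": -5, "wz": 3.6},
{"dx": -32.4, "dy": 3.4, "dz": -5, "wz": 3.6},
{"dx": -32.1, "dy": 5.4, "dz": -5, "wz": 3.6},
{"dx": -31.7, "dy": 7.5, "dz": -5, "wz": 3.6},
{"dx": -31.2, "dy": 9.4, "dz": -5, "wz": 3.6},
{"dx": -30.5, "dy": 11.4, "dz": -5, "wz": 3.6},
{"dx": -29.7, "dy": 13.3, "dz": -5, "wz": 3.6},
{"dx": -28.8, "dy": 15.1, "dz": -5, "wz": 3.6},
{"dx": -27.8, "dy": 16.9, "dz": -5, "wz": 3.6},
{"dx": -26.7, "dy": 18.6, "dz": -5, "wz": 3.6},
{"dx": -25.5, "dy": 20.3, "dz": -5, "wz": 3.6},$[0]: bad value
```

```bash
python3 -m jog '[{"dx":0,"dy":0,"dz":-25,"wx":0,"wy":0,"wz":0,"claw":0.15}]'; python3 -m jog --help | head -30
```

```text
t: 1.58
tool_pos: [195.7, 512.6, 251.7]
ee_rot: [-0.57, -3.088, 0.011]
force: [0.0, 0.0, -0.0]
gripper_width: 90.5invalid input: not JSON, or not a number
```

```bash
cat >> h.py <<'E'
_plan=plan
def plan(*a,claw=-1,**k):
    import io,contextlib,re,json
    f=io.StringIO()
    with contextlib.redirect_stdout(f): _plan(*a,**k)
    L=f.getvalue().splitlines(); print(L[0])
    for l in L[1:]:
        r=json.loads(l.strip().rstrip(','))
        print('{'+','.join(f'"{q}":{r.get(q,0):g}' for q in ['dx','dy','dz','wx','wy','wz'])+f',"claw":{claw}}},')
E
python3 -m jog '[{"dx":0,"dy":0,"dz":-25,"wx":0,"wy":0,"wz":0,"claw":0.15},{"dx":-28,"dy":-16,"dz":-20,"wx":0,"wy":0,"wz":3.6,"claw":0.15},{"dx":-29,"dy":-14,"dz":-20,"wx":0,"wy":0,"wz":3.6,"claw":0.15},{"dx":-30,"dy":-13,"dz":-10,"wx":0,"wy":0,"wz":3.6,"claw":0.15},{"dx":-31,"dy":-11,"dz":0,"wx":0,"wy":0,"wz":3.6,"claw":0.15},{"dx":-31,"dy":-9,"dz":0,"wx":0,"wy":0,"wz":3.6,"claw":0.15},{"dx":-32,"dy":-7,"dz":0,"wx":0,"wy":0,"wz":3.6,"claw":0.15}]' && python3 -m jog '[{"dx":-32,"dy":-5,"dz":0,"wx":0,"wy":0,"wz":3.6,"claw":0.15},{"dx":-32,"dy":-3,"dz":0,"wx":0,"wy":0,"wz":3.6,"claw":0.15},{"dx":-32,"dy":-1,"dz":0,"wx":0,"wy":0,"wz":3.6,"claw":0.15},{"dx":-32,"dy":1,"dz":0,"wx":0,"wy":0,"wz":3.6,"claw":0.15},{"dx":-32,"dy":3,"dz":0,"wx":0,"wy":0,"wz":3.6,"claw":0.15},{"dx":-32,"dy":5,"dz":0,"wx":0,"wy":0,"wz":3.6,"claw":0.15},{"dx":-32,"dy":7,"dz":0,"wx":0,"wy":0,"wz":3.6,"claw":0.15},{"dx":-31,"dy":9,"dz":0,"wx":0,"wy":0,"wz":3.6,"claw":0.15}]'; python3 -c "
from h import *
tool();plan([606,8,250],-3.1,claw=0.15)"
```

```text
t: 2.17
tool_pos: [319.4, 360.7, 330.7]
ee_rot: [1.143, 2.926, 0.001]
force: [0.7, -0.2, -0.8]
gripper_width: 44.2
t: 2.83
tool_pos: [480.1, 158.4, 330.6]
ee_rot: [1.835, 2.55, 0.0]
force: [1.4, 0.9, 0.2]
gripper_width: 39.9
t 2.83 p [480.1 158.4 330.6] F [1.4 0.9 0.2] w 39.9
x [-0.318  0.948 -0.   ] y [0.948 0.318 0.   ] z [ 0.  0. -1.] q [ 0.25  0.14  1.48  0.    1.52 -0.08]
from [480.1 158.4 330.6] n 7 F [1.4 0.9 0.2] w 39.9
{"dx":-26.1,"dy":10.2,"dz":11.5,"wx":0,"wy":0,"wz":3.1,"claw":0.15},
{"dx":-25.5,"dy":11.6,"dz":11.5,"wx":0,"wy":0,"wz":3.1,"claw":0.15},
{"dx":-24.8,"dy":13,"dz":11.5,"wx":0,"wy":0,"wz":3.1,"claw":0.15},
{"dx":-24.1,"dy":14.3,"dz":11.5,"wx":0,"wy":0,"wz":3.1,"claw":0.15},
{"dx":-23.3,"dy":15.6,"dz":11.5,"wx":0,"wy":0,"wz":3.1,"claw":0.15},
{"dx":-22.4,"dy":16.8,"dz":11.5,"wx":0,"wy":0,"wz":3.1,"claw":0.15},
{"dx":-21.5,"dy":18,"dz":11.5,"wx":0,"wy":0,"wz":3.1,"claw":0.15},
```

```bash
python3 -m jog '[{"dx":-26,"dy":10,"dz":11,"wx":0,"wy":0,"wz":3,"claw":0.15},{"dx":-25,"dy":12,"dz":11,"wx":0,"wy":0,"wz":3,"claw":0.15},{"dx":-25,"dy":13,"dz":11,"wx":0,"wy":0,"wz":3,"claw":0.15},{"dx":-24,"dy":14,"dz":11,"wx":0,"wy":0,"wz":3,"claw":0.15},{"dx":-23,"dy":15,"dz":11,"wx":0,"wy":0,"wz":3,"claw":0.15},{"dx":-22,"dy":17,"dz":11,"wx":0,"wy":0,"wz":3,"claw":0.15},{"dx":-22,"dy":18,"dz":11,"wx":0,"wy":0,"wz":3,"claw":0.15},{"dx":0,"dy":0,"dz":0,"wx":0,"wy":0,"wz":0,"claw":0.15}]'; python3 -c "
from h import *
tool();plan([604,8,160],-3.1,claw=0.15)
snap('side','s1');snap('top','t1')"
```

```text
t: 3.5
tool_pos: [606.9, 7.7, 250.3]
ee_rot: [-2.271, -2.168, 0.005]
force: [-0.4, -0.2, 0.1]
gripper_width: 40.1
t 3.5 p [606.9   7.7 250.3] F [-0.4 -0.2  0.1] w 40.1
x [ 0.046  0.999 -0.001] y [ 0.999 -0.046 -0.004] z [-0.004 -0.    -1.   ] q [-0.05  0.42  1.32 -0.    1.41 -0.  ]
from [606.9   7.7 250.3] n 3 F [-0.4 -0.2  0.1] w 40.1
{"dx":0.1,"dy":-0.9,"dz":30.1,"wx":-0.1,"wy":0,"wz":0.1,"claw":0.15},
{"dx":0.1,"dy":-0.9,"dz":30.1,"wx":-0.1,"wy":0,"wz":0.1,"claw":0.15},
{"dx":0.1,"dy":-0.9,"dz":30.1,"wx":-0.1,"wy":0,"wz":0.1,"claw":0.15},
```

View pics/s1.png

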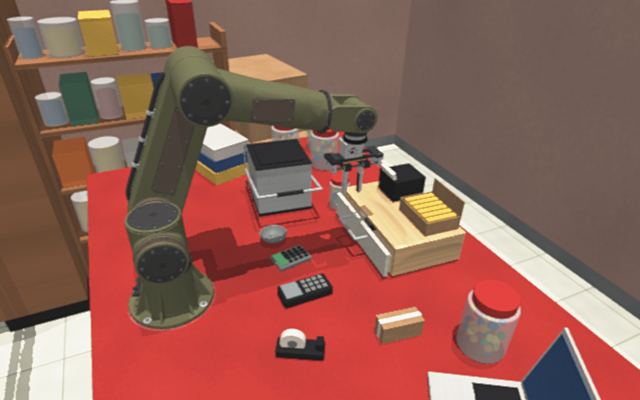

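```bash
python3 -m jog '[{"dx":0,"dy":-2,"dz":30,"wx":0,"wy":0,"wz":0,"claw":0.15},{"dx":0,"dy":-1,"dz":30,"wx":0,"wy":0,"wz":0,"claw":0.15},{"dx":0,"dy":0,"dz":30,"wx":0,"wy":0,"wz":0,"claw":0.15},{"dx":0,"dy":0,"dz":20,"wx":0,"wy":0,"wz":0,"claw":0.15},{"dx":0,"dy":0,"dz":15,"wx":0,"wy":0,"wz":0,"claw":0.15},{"dx":0,"dy":0,"dz":0,"wx":0,"wy":0,"wz":0,"claw":0.15}]'; python3 -c "
from h import *
tool()
import cv2
im=snap('side','s2');cv2.imwrite('pics/s2c.png',cv2.resize(im[100:280,300:480,::-1],None,fx=4,fy=3.3,interpolation=2))"
```

```text
t: 4.1
tool_pos: [601.3, 12.2, 126.1]
ee_rot: [-2.262, -2.176, 0.004]
force: [-0.4, 0.2, -0.3]
gripper_width: 39.9
t 4.1 p [601.3  12.2 126.1] F [-0.4  0.2 -0.3] w 39.9
x [0.038 0.999 0.   ] y [ 0.999 -0.038 -0.004] z [-0.004  0.    -1.   ] q [-0.04  0.51  1.47  0.    1.16 -0.  ]
```

View pics/s2c.png

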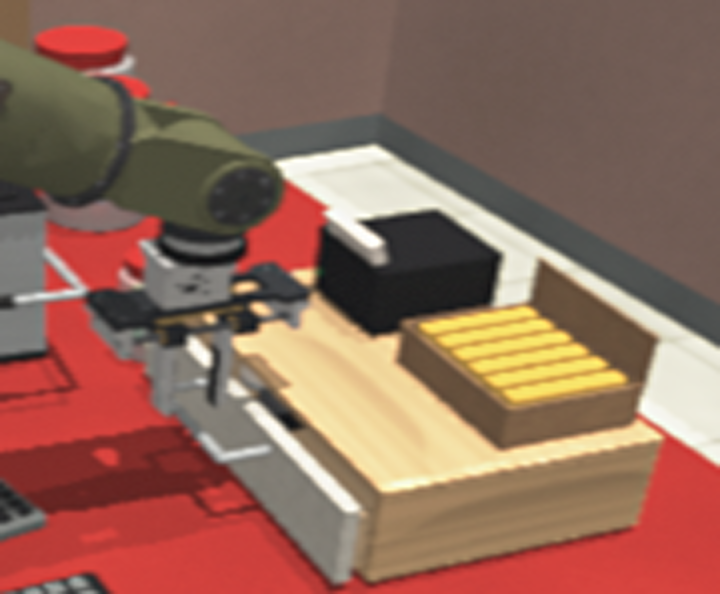

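```bash
python3 -m jog '[{"dx":0,"dy":1,"dz":13,"wx":0,"wy":0,"wz":0.5,"claw":0.15},{"dx":0,"dy":0,"dz":12,"wx":0,"wy":0,"wz":0.5,"claw":0.15},{"dx":0,"dy":0,"dz":12,"wx":0,"wy":0,"wz":0,"claw":0.15},{"dx":0,"dy":0,"dz":0,"wx":0,"wy":0,"wz":0,"claw":0.15}]'; python3 -m jog '[{"dx":0,"dy":0,"dz":0,"wx":0,"wy":0,"wz":0,"claw":1},{"dx":0,"dy":0,"dz":0,"wx":0,"wy":0,"wz":0,"claw":1},{"dx":0,"dy":0,"dz":0,"wx":0,"wy":0,"wz":0,"claw":1},{"dx":0,"dy":0,"dz":0,"wx":0,"wy":0,"wz":0,"claw":1}]' 20; python3 -c "
from h import *
tool()
import cv2
im=snap('side','s3');cv2.imwrite('pics/s3c.png',cv2.resize(im[100:280,300:480,::-1],None,fx=4,fy=3.3,interpolation=2))"
```

```text
t: 4.48
tool_pos: [602.6, 11.3, 88.8]
ee_rot: [-2.283, -2.155, 0.004]
force: [0.2, 0.7, -0.5]
gripper_width: 39.8
t: 4.82
tool_pos: [604.0, 11.2, 92.0]
ee_rot: [2.284, 2.156, 0.001]
force: [0.5, 0.8, -1.0]
gripper_width: 16.7
t 4.82 p [604.   11.2  92. ] F [ 0.5  0.8 -1. ] w 16.7
x [0.058 0.998 0.   ] y [ 0.998 -0.058  0.001] z [ 0.001 -0.    -1.   ] q [-0.04  0.56  1.49 -0.    1.09  0.02]
```

View pics/s3c.png

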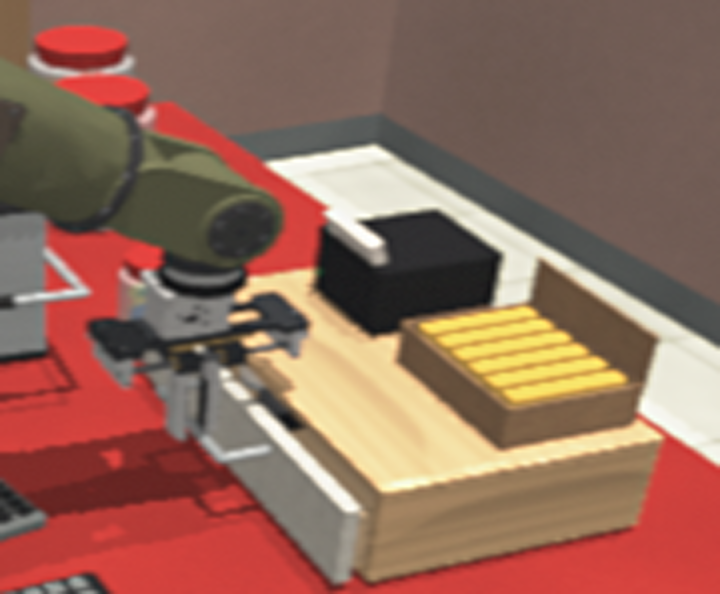

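```bash
python3 -m jog '[{"dx":0,"dy":0,"dz":2,"wx":0,"wy":0,"wz":0,"claw":1},{"dx":0,"dy":0,"dz":1,"wx":0,"wy":0,"wz":0,"claw":1},{"dx":0,"dy":0,"dz":0,"wx":0,"wy":0,"wz":0,"claw":1}]' 20;python3 -m jog '[{"dx":0,"dy":-5,"dz":0,"wx":0,"wy":0,"wz":0,"claw":1},{"dx":0,"dy":-10,"dz":0,"wx":0,"wy":0,"wz":0,"claw":1},{"dx":0,"dy":-15,"dz":0,"wx":0,"wy":0,"wz":0,"claw":1},{"dx":0,"dy":-15,"dz":0,"wx":0,"wy":0,"wz":0,"claw":1}]' 30
```

```text
t: 5.12
tool_pos: [605.4, 11.1, 91.2]
ee_rot: [2.282, 2.154, 0.006]
force: [0.1, -0.7, 17.4]
gripper_width: 9.7
t: 5.45
tool_pos: [560.5, 14.0, 91.2]
ee_rot: [2.281, 2.153, 0.008]
force: [2.8, 2.0, 17.8]
gripper_width: 9.0
```

```bash
python3 -m jog '[{"dx":0,"dy":-15,"dz":-3,"wx":0,"wy":0,"wz":0,"claw":1},{"dx":0,"dy":-20,"dz":0,"wx":0,"wy":0,"wz":0,"claw":1},{"dx":0,"dy":-20,"dz":0,"wx":0,"wy":0,"wz":0,"claw":1},{"dx":0,"dy":-20,"dz":0,"wx":0,"wy":0,"wz":0,"claw":1},{"dx":0,"dy":-12,"dz":0,"wx":0,"wy":0,"wz":0,"claw":1},{"dx":0,"dy":-8,"dz":0,"wx":0,"wy":0,"wz":0,"claw":1},{"dx":0,"dy":-5,"dz":0,"wx":0,"wy":0,"wz":0,"claw":1},{"dx":0,"dy":0,"dz":0,"wx":0,"wy":0,"wz":0,"claw":1}]'
```

```text
t: 6.12
tool_pos: [457.9, 20.5, 91.3]
ee_rot: [-2.283, -2.155, -0.001]
force: [-0.4, 9.2, -5.2]
gripper_width: 8.9
```

```bash
python3 -m jog '[{"dx":-0.7,"dy":-4,"dz":0,"wx":0,"wy":0,"wz":0,"claw":1},{"dx":-0.7,"dy":-4,"dz":0,"wx":0,"wy":0,"wz":0,"claw":1},{"dx":0,"dy":0,"dz":0,"wx":0,"wy":0,"wz":0,"claw":1}]';python3 -m jog '[{"dx":0,"dy":-3,"dz":0,"wx":0,"wy":0,"wz":0,"claw":1},{"dx":0,"dy":-3,"dz":0,"wx":0,"wy":0,"wz":0,"claw":1},{"dx":0,"dy":0,"dz":0,"wx":0,"wy":0,"wz":0,"claw":1}]'
```

```text
t: 6.37
tool_pos: [450.3, 20.8, 91.3]
ee_rot: [-2.283, -2.154, -0.004]
force: [-0.3, 23.3, -4.6]
gripper_width: 9.0
t: 6.62
tool_pos: [446.8, 20.8, 91.5]
ee_rot: [2.283, 2.155, 0.011]
force: [20.3, 21.2, -20.8]
gripper_width: 9.1
```

```bash
python3 -m jog '[{"dx":1,"dy":3,"dz":0,"wx":0,"wy":0,"wz":0,"claw":1},{"dx":1,"dy":0,"dz":2,"wx":0,"wy":0,"wz":0,"claw":0.15},{"dx":0,"dy":0,"dz":0,"wx":0,"wy":0,"wz":0,"claw":0.15},{"dx":0,"dy":0,"dz":0,"wx":0,"wy":0,"wz":0,"claw":0.15},{"dx":0,"dy":0,"dz":-20,"wx":0,"wy":0,"wz":0,"claw":0.15},{"dx":0,"dy":0,"dz":-30,"wx":0,"wy":0,"wz":0,"claw":0.15},{"dx":0,"dy":0,"dz":-35,"wx":0,"wy":0,"wz":0,"claw":0.15},{"dx":0,"dy":0,"dz":-35,"wx":0,"wy":0,"wz":0,"claw":0.15}]';  python3 -c "
from h import *
tool();plan([473,180,250],-6.2,claw=1)"
```

```text
t: 7.28
tool_pos: [447.5, 20.6, 210.8]
ee_rot: [-2.285, -2.156, 0.001]
force: [-0.0, -0.8, 0.0]
gripper_width: 39.8
t 7.28 p [447.5  20.6 210.8] F [-0.  -0.8  0. ] w 39.8
x [ 0.058  0.998 -0.   ] y [ 0.998 -0.058 -0.001] z [-0.001 -0.    -1.   ] q [-0.04  0.09  1.82 -0.    1.23  0.02]
from [447.5  20.6 210.8] n 5 F [-0.  -0.8  0. ] w 39.8
{"dx":32.1,"dy":3.2,"dz":-7.8,"wx":0,"wy":0,"wz":0.6,"claw":1},
{"dx":32.2,"dy":2.9,"dz":-7.8,"wx":0,"wy":0,"wz":0.6,"claw":1},
{"dx":32.2,"dy":2.6,"dz":-7.8,"wx":0,"wy":0,"wz":0.6,"claw":1},
{"dx":32.2,"dy":2.3,"dz":-7.8,"wx":0,"wy":0,"wz":0.6,"claw":1},
{"dx":32.2,"dy":2,"dz":-7.8,"wx":0,"wy":0,"wz":0.6,"claw":1},
```

```bash
python3 -m jog '[{"dx":32,"dy":3,"dz":-5,"wx":0,"wy":0,"wz":0.6,"claw":1},{"dx":32,"dy":3,"dz":0,"wx":0,"wy":0,"wz":0.6,"claw":1},{"dx":32,"dy":3,"dz":0,"wx":0,"wy":0,"wz":0.6,"claw":1},{"dx":32,"dy":2,"dz":0,"wx":0,"wy":0,"wz":0.6,"claw":1},{"dx":32,"dy":2,"dz":0,"wx":0,"wy":0,"wz":0.6,"claw":1},{"dx":34,"dy":2,"dz":0,"wx":0,"wy":0,"wz":0,"claw":1},{"dx":0,"dy":0,"dz":10,"wx":0,"wy":0,"wz":0,"claw":1},{"dx":0,"dy":0,"dz":0,"wx":0,"wy":0,"wz":0,"claw":1}]';  python3 -c "
from h import *
tool();plan([474,214,180],-6.2,claw=1);im=snap('top','t4');im=snap('side','s4')"
```

```text
t: 7.95
tool_pos: [478.5, 213.5, 202.7]
ee_rot: [-2.337, -2.098, 0.004]
force: [0.3, 0.1, -1.8]
gripper_width: 0.4
t 7.95 p [478.5 213.5 202.7] F [ 0.3  0.1 -1.8] w 0.4
x [ 0.108  0.994 -0.001] y [ 0.994 -0.108 -0.002] z [-0.002 -0.001 -1.   ] q [ 0.35  0.27  1.63 -0.    1.25  0.46]
from [478.5 213.5 202.7] n 1 F [ 0.3  0.1 -1.8] w 0.4
{"dx":0,"dy":-4.5,"dz":22.7,"wx":-0.1,"wy":0.1,"wz":0,"claw":1},
```

View pics/t4.png

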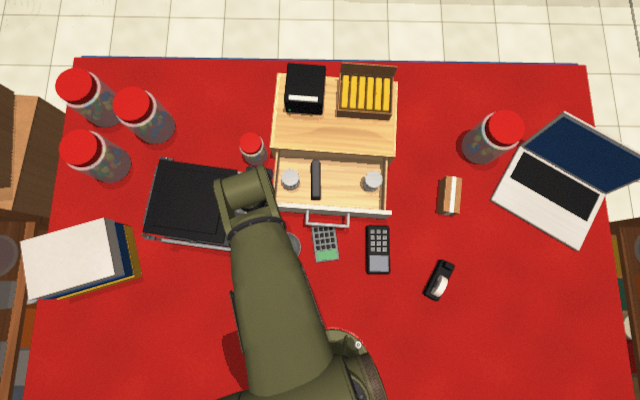

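View pics/s4.png

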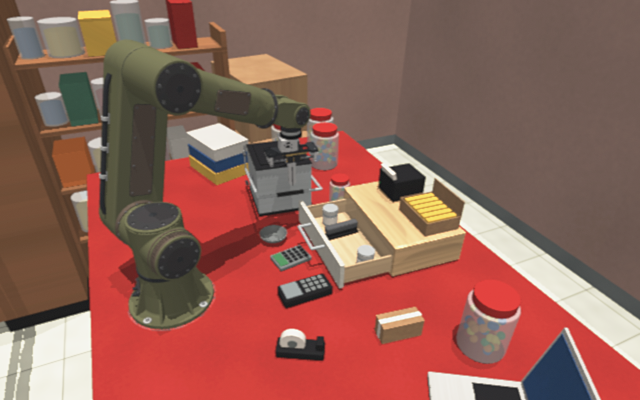

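```bash
python3 -m jog '[{"dx":0,"dy":-4,"dz":15,"wx":0,"wy":0,"wz":0,"claw":1},{"dx":0,"dy":0,"dz":10,"wx":0,"wy":0,"wz":0,"claw":1},{"dx":0,"dy":0,"dz":10,"wx":0,"wy":0,"wz":0,"claw":1},{"dx":0,"dy":0,"dz":8,"wx":0,"wy":0,"wz":0,"claw":1},{"dx":0,"dy":0,"dz":0,"wx":0,"wy":0,"wz":0,"claw":1}]' 30;  python3 -m jog '[{"dx":0,"dy":0,"dz":8,"wx":0,"wy":0,"wz":0,"claw":1},{"dx":0,"dy":0,"dz":8,"wx":0,"wy":0,"wz":0,"claw":1},{"dx":0,"dy":0,"dz":8,"wx":0,"wy":0,"wz":0,"claw":1},{"dx":0,"dy":0,"dz":0,"wx":0,"wy":0,"wz":0,"claw":1}]'; python3 -c "
from h import *
snap('side','s5')"
```

```text
t: 8.47
tool_pos: [475.2, 212.2, 160.5]
ee_rot: [-2.341, -2.095, 0.002]
force: [0.1, 0.5, -0.9]
gripper_width: 0.6
t: 8.8
tool_pos: [475.2, 212.6, 136.6]
ee_rot: [-2.341, -2.095, 0.001]
force: [-0.2, 0.5, -0.7]
gripper_width: 0.5
```

View pics/s5.png

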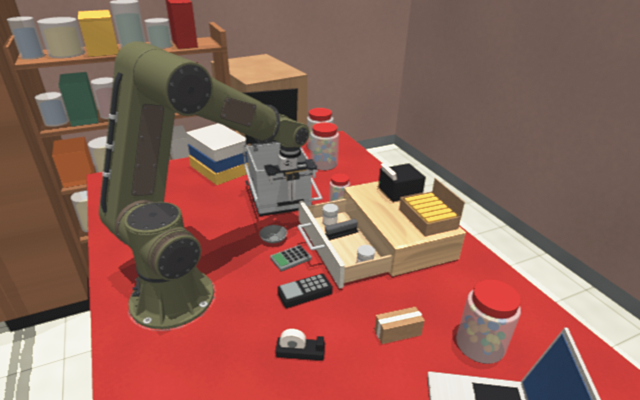

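```bash
python3 -m jog '[{"dx":0,"dy":0,"dz":6,"wx":0,"wy":0,"wz":0,"claw":1},{"dx":0,"dy":0,"dz":6,"wx":0,"wy":0,"wz":0,"claw":1},{"dx":0,"dy":0,"dz":0,"wx":0,"wy":0,"wz":0,"claw":1}]' ;  python3 -m jog '[{"dx":0,"dy":0,"dz":4,"wx":0,"wy":0,"wz":0,"claw":1},{"dx":0,"dy":0,"dz":3,"wx":0,"wy":0,"wz":0,"claw":1},{"dx":0,"dy":0,"dz":0,"wx":0,"wy":0,"wz":0,"claw":1}]'; python3 -c "
from h import *
import cv2
im=snap('side','s6');cv2.imwrite('pics/s6c.png',cv2.resize(im[80:240,220:400,::-1],None,fx=4,fy=3.6,interpolation=2))"
```

```text
t: 9.1
tool_pos: [474.9, 213.2, 124.5]
ee_rot: [-2.34, -2.096, 0.002]
force: [0.6, 0.1, 1.3]
gripper_width: 0.4
t: 9.35
tool_pos: [475.7, 213.5, 122.0]
ee_rot: [2.339, 2.096, 0.003]
force: [-19.2, -7.5, 45.1]
gripper_width: 0.4
```

View pics/s6c.png

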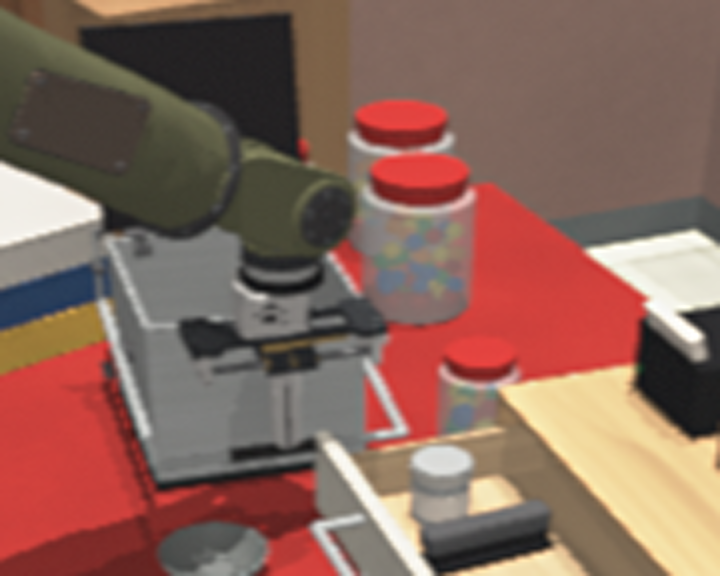

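```bash
python3 -m jog '[{"dx":0,"dy":0,"dz":-8,"wx":0,"wy":0,"wz":0,"claw":1},{"dx":0,"dy":0,"dz":-20,"wx":0,"wy":0,"wz":0,"claw":1},{"dx":0,"dy":0,"dz":-30,"wx":0,"wy":0,"wz":0,"claw":1},{"dx":0,"dy":0,"dz":-30,"wx":0,"wy":0,"wz":0,"claw":-1},{"dx":0,"dy":0,"dz":-30,"wx":0,"wy":0,"wz":0,"claw":-1},{"dx":0,"dy":0,"dz":-20,"wx":0,"wy":0,"wz":0,"claw":-1},{"dx":0,"dy":0,"dz":0,"wx":0,"wy":0,"wz":0,"claw":-1}]' ; python3 -c "
from h import *
import cv2
im=snap('side','s7');cv2.imwrite('pics/s7c.png',cv2.resize(im[80:300,220:480,::-1],None,fx=3,fy=2.7,interpolation=2))
print('side',[(np.round(d['position'],0),round(d['score'],2)) for n in ('tin0_mid','stapler_mid','carton0_mid') for d in nets.search_frame(n,'side')])
im=snap('top','t7');cv2.imwrite('pics/t7c.png',cv2.resize(im[140:240,260:460,::-1],None,fx=4,fy=4,interpolation=2))
print('top',[(np.round(d['position'],0),round(d['score'],2)) for n in ('tin0_mid','stapler_mid','carton0_mid') for d in nets.search_frame(n,'top')])
"
```

```text
t: 9.98
tool_pos: [476.3, 213.8, 260.7]
ee_rot: [2.338, 2.095, 0.01]
force: [0.0, -0.1, 1.0]
gripper_width: 24.1
side [(array([590., 124.,  76.]), 0.6), (array([ 369., -168.,   32.]), 0.68), (array([599.,  48.,  55.]), 0.64)]
top [(array([596., 135.,  91.]), 0.69), (array([601.,  60.,  69.]), 0.88), (array([ 592., -126.,   94.]), 0.7), (array([ 378., -143.,   35.]), 0.64)]
```

View pics/s7c.png

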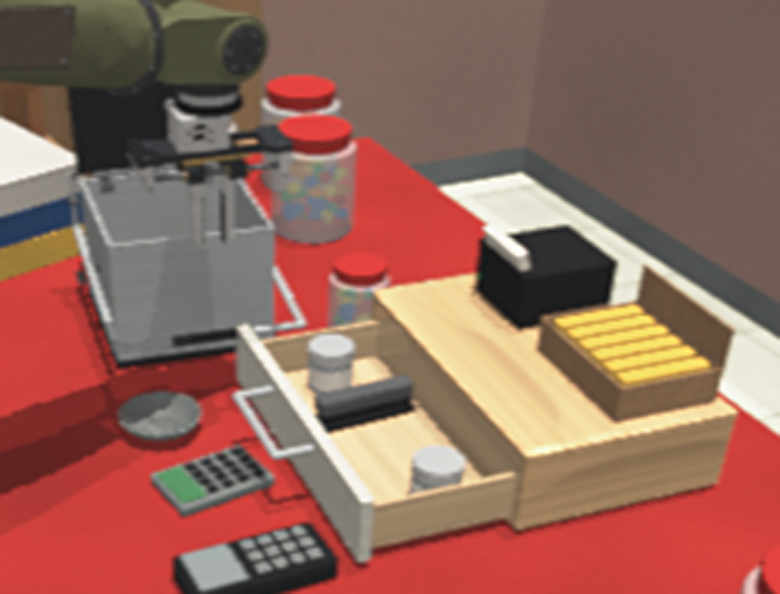

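View pics/t7c.png

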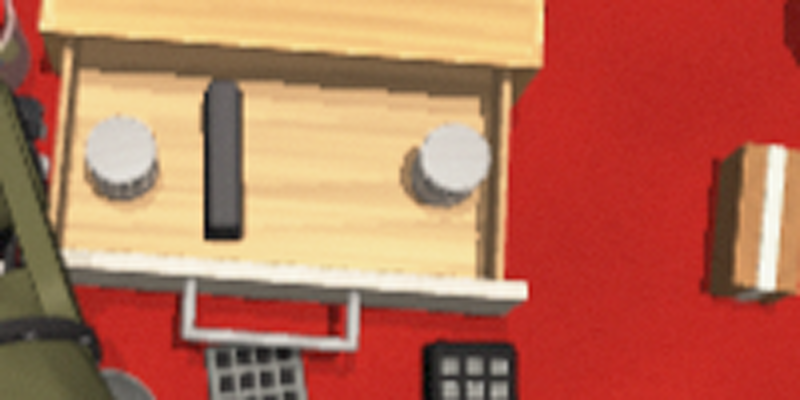

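```bash
python3 -c "
from h import *
print(unproj('top',[[290.25,177.75],[373.5,179.5]],90).round(1)); print(unproj('side',[[330,209.6],[365.7,251.1]],90).round(1))
print('stapler ends',unproj('top',[[260+225/4,140+82/4],[260+224/4,140+238/4]],65).round(1))
print('drawer front top line',unproj('top',[[260+70/4,140+255/4],[260+522/4,140+287/4]],104).round(1))
print('left wall/right wall',unproj('top',[[260+58/4,140+240/4],[260+500/4,140+270/4]],80).round(1))
"
```

```text
[[ 597.9  139.1   90. ]
 [ 595.1 -127.9   90. ]]
[[ 595.6  125.7   90. ]
 [ 595.  -135.8   90. ]]
stapler ends [[664.   56.3  65. ]
 [532.7  55.9  65. ]]
drawer front top line [[ 510.4  176.   104. ]
 [ 488.6 -176.5  104. ]]
left wall/right wall [[ 526.8  188.4   80. ]
 [ 506.  -164.4   80. ]]
```

```bash
python3 -c "
from h import *
import cv2
a=cv2.imread('pics/t7.png');b=cv2.imread('pics/s7.png')
t=cv2.resize(a[160:205,270:320],None,fx=8,fy=8,interpolation=2);u=cv2.resize(a[160:205,350:400],None,fx=8,fy=8,interpolation=2)
cv2.imwrite('pics/tt.png',np.hstack([t,u]))
t=cv2.resize(b[195:240,310:360],None,fx=8,fy=8,interpolation=2);u=cv2.resize(b[235:280,340:390],None,fx=8,fy=8,interpolation=2)
cv2.imwrite('pics/ss.png',np.hstack([t,u]))
for c in('top','side'):
  K,r,tt=cal(c);print(c,-cv2.Rodrigues(r)[0].T@tt)
def tri(a,b):
  P=[]
  for c in('top','side'):
    K,r,t=cal(c);P.append(K@np.c_[cv2.Rodrigues(r)[0],t])
  X=cv2.triangulatePoints(P[0],P[1],np.array(a,float).reshape(2,1),np.array(b,float).reshape(2,1));return (X[:3]/X[3]).ravel().round(1)
print(tri([290.25,177.75],[330,209.6]),tri([373.5,179.5],[365.7,251.1]))
"
```

```text
top [ 308.90613546   62.22922379 1221.10382707]
side [   -3.44657458 -1051.47960305   955.88049862]
[601.7 139.5  79.9] [ 598.  -129.5   84. ]
```

View pics/tt.png

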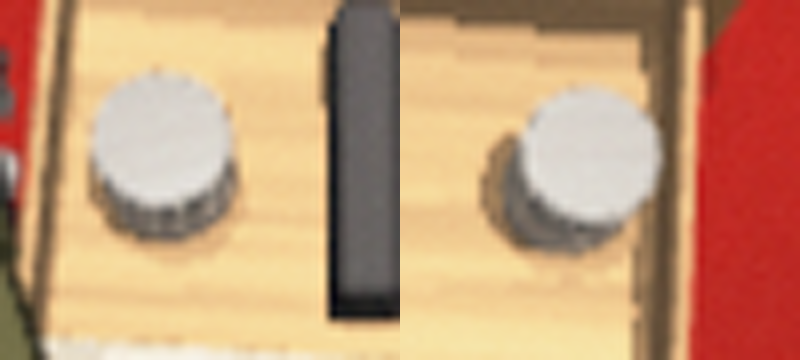

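View pics/ss.png

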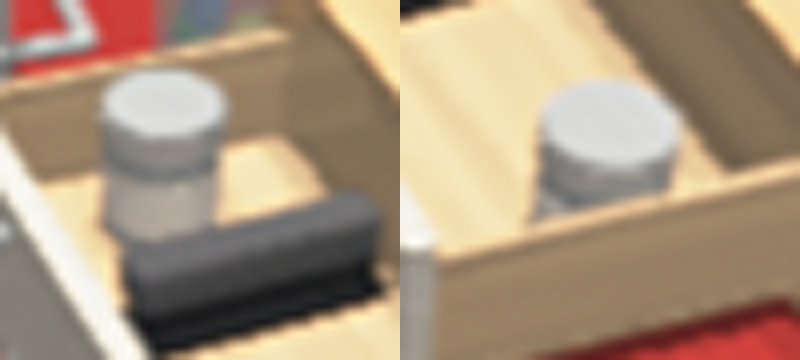

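```bash
cat >> h.py <<'E'
def tri(a,b):
  P=[]
  for c in('top','side'):
    K,r,t=cal(c);P.append(K@np.c_[cv2.Rodrigues(r)[0],t])
  X=cv2.triangulatePoints(P[0],P[1],np.array(a,float).reshape(2,1),np.array(b,float).reshape(2,1));return (X[:3]/X[3]).ravel().round(1)
E
python3 -c "
from h import *
print(unproj('top',[[290.25,177.5],[374,179.25]],90).round(1)); print(unproj('side',[[330.5,207.9],[366.25,250.25]],90).round(1))
print(tri([290.25,177.5],[330.5,207.9]),tri([374,179.25],[366.25,250.25]))
tool();plan([598,135,230],80,claw=-1)"
```

```text
[[ 598.7  139.2   90. ]
 [ 596.  -129.6   90. ]]
[[ 602.2  135.1   90. ]
 [ 598.8 -132.7   90. ]]
[601.9 138.5  87.5] [ 598.5 -130.6   88. ]
t 10.38 p [475.1 213.2 255.6] F [-0.1  0.   0.3] w 55.8
x [ 0.11   0.994 -0.001] y [ 0.994 -0.11  -0.001] z [-0.001 -0.    -1.   ] q [0.35 0.22 1.57 0.   1.36 0.46]
from [475.1 213.2 255.6] n 14 F [-0.1  0.   0.3] w 55.8
{"dx":-4.6,"dy":9.3,"dz":1.8,"wx":0,"wy":0,"wz":-6.2,"claw":-1},
{"dx":-5.6,"dy":8.8,"dz":1.8,"wx":0,"wy":0,"wz":-6.2,"claw":-1},
{"dx":-6.5,"dy":8.1,"dz":1.8,"wx":0,"wy":0,"wz":-6.2,"claw":-1},
{"dx":-7.3,"dy":7.4,"dz":1.8,"wx":0,"wy":0,"wz":-6.2,"claw":-1},
{"dx":-8.1,"dy":6.6,"dz":1.8,"wx":0,"wy":0,"wz":-6.2,"claw":-1},
{"dx":-8.7,"dy":5.7,"dz":1.8,"wx":0,"wy":0,"wz":-6.2,"claw":-1},
{"dx":-9.3,"dy":4.7,"dz":1.8,"wx":0,"wy":0,"wz":-6.2,"claw":-1},
{"dx":-9.7,"dy":3.7,"dz":1.8,"wx":0,"wy":0,"wz":-6.2,"claw":-1},
{"dx":-10.1,"dy":2.6,"dz":1.8,"wx":0,"wy":0,"wz":-6.2,"claw":-1},
{"dx":-10.3,"dy":1.5,"dz":1.8,"wx":0,"wy":0,"wz":-6.2,"claw":-1},
{"dx":-10.4,"dy":0.4,"dz":1.8,"wx":0,"wy":0,"wz":-6.2,"claw":-1},
{"dx":-10.4,"dy":-0.7,"dz":1.8,"wx":0,"wy":0,"wz":-6.2,"claw":-1},
{"dx":-10.2,"dy":-1.8,"dz":1.8,"wx":0,"wy":0,"wz":-6.2,"claw":-1},
{"dx":-10,"dy":-2.9,"dz":1.8,"wx":0,"wy":0,"wz":-6.2,"claw":-1},
```

```bash
python3 -c "
from h import *
plan([600,138,160],-4,claw=-1)"
```

```text
from [475.1 213.2 255.6] n 6 F [-0.1  0.   0.3] w 55.8
{"dx":-10.2,"dy":22.1,"dz":15.9,"wx":0,"wy":0,"wz":-0.4,"claw":-1},
{"dx":-10.3,"dy":22,"dz":15.9,"wx":0,"wy":0,"wz":-0.4,"claw":-1},
{"dx":-10.5,"dy":21.9,"dz":15.9,"wx":0,"wy":0,"wz":-0.4,"claw":-1},
{"dx":-10.6,"dy":21.9,"dz":15.9,"wx":0,"wy":0,"wz":-0.4,"claw":-1},
{"dx":-10.8,"dy":21.8,"dz":15.9,"wx":0,"wy":0,"wz":-0.4,"claw":-1},
{"dx":-10.9,"dy":21.7,"dz":15.9,"wx":0,"wy":0,"wz":-0.4,"claw":-1},
```

```bash
python3 -m jog '[{"dx":-10,"dy":22,"dz":0,"wx":0,"wy":0,"wz":-0.4,"claw":-1},{"dx":-10,"dy":22,"dz":5,"wx":0,"wy":0,"wz":-0.4,"claw":-1},{"dx":-11,"dy":22,"dz":20,"wx":0,"wy":0,"wz":-0.4,"claw":-1},{"dx":-11,"dy":22,"dz":20,"wx":0,"wy":0,"wz":-0.4,"claw":-1},{"dx":-11,"dy":22,"dz":20,"wx":0,"wy":0,"wz":-0.4,"claw":-1},{"dx":-11,"dy":22,"dz":20,"wx":0,"wy":0,"wz":-0.4,"claw":-1},{"dx":0,"dy":0,"dz":0,"wx":0,"wy":0,"wz":0,"claw":-1},{"dx":0,"dy":0,"dz":0,"wx":0,"wy":0,"wz":0,"claw":-1}]' ;python3 -c "
from h import *
im=snap('side','s8');cv2.imwrite('pics/s8c.png',cv2.resize(im[120:280,260:460,::-1],None,fx=4,fy=3.6,interpolation=2))
plan([600,138,72],-4,claw=-1)"
```

```text
t: 11.05
tool_pos: [600.7, 136.7, 169.5]
ee_rot: [-2.296, -2.142, 0.004]
force: [0.2, 0.8, 0.6]
gripper_width: 93.9
from [600.6 137.4 171. ] n 3 F [0.1 0.5 0.1] w 94.0
{"dx":0.2,"dy":-0.2,"dz":33,"wx":0,"wy":0,"wz":0,"claw":-1},
{"dx":0.2,"dy":-0.2,"dz":33,"wx":0,"wy":0,"wz":0,"claw":-1},
{"dx":0.2,"dy":-0.2,"dz":33,"wx":0,"wy":0,"wz":0,"claw":-1},
```

View pics/s8c.png

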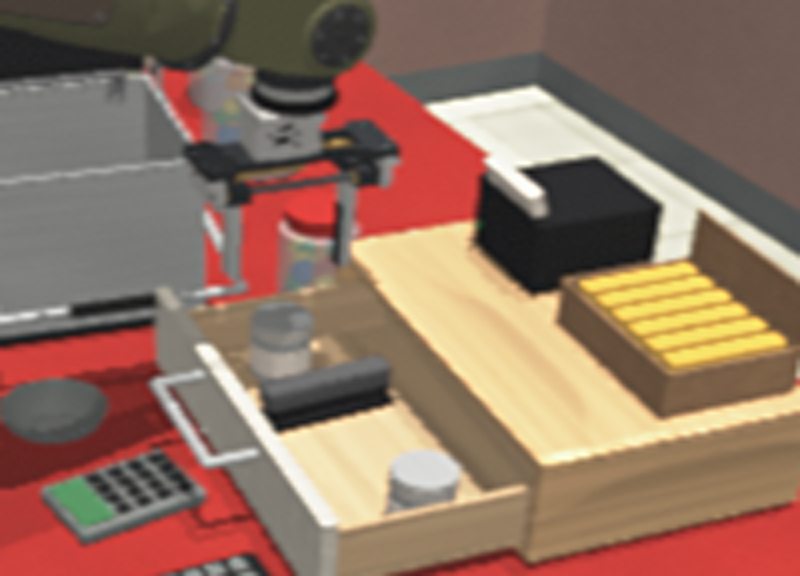

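```bash
python3 -m jog '[{"dx":0,"dy":0,"dz":25,"wx":0,"wy":0,"wz":0,"claw":-1},{"dx":0,"dy":0,"dz":25,"wx":0,"wy":0,"wz":0,"claw":-1},{"dx":0,"dy":0,"dz":20,"wx":0,"wy":0,"wz":0,"claw":-1},{"dx":0,"dy":0,"dz":15,"wx":0,"wy":0,"wz":0,"claw":-1},{"dx":0,"dy":0,"dz":12,"wx":0,"wy":0,"wz":0,"claw":-1},{"dx":0,"dy":0,"dz":0,"wx":0,"wy":0,"wz":0,"claw":-1}]' ; python3 -m jog '[{"dx":0,"dy":0,"dz":0,"wx":0,"wy":0,"wz":0,"claw":1},{"dx":0,"dy":0,"dz":0,"wx":0,"wy":0,"wz":0,"claw":1},{"dx":0,"dy":0,"dz":0,"wx":0,"wy":0,"wz":0,"claw":1},{"dx":0,"dy":0,"dz":0,"wx":0,"wy":0,"wz":0,"claw":1},{"dx":0,"dy":0,"dz":0,"wx":0,"wy":0,"wz":0,"claw":1}]' 20;python3 -c "
from h import *
tool()"
```

```text
t: 11.6
tool_pos: [599.8, 137.9, 73.2]
ee_rot: [-2.294, -2.145, 0.003]
force: [0.2, 0.3, -0.1]
gripper_width: 93.8
t: 12.02
tool_pos: [601.1, 137.4, 75.1]
ee_rot: [2.295, 2.144, 0.001]
force: [-0.2, 0.1, 0.2]
gripper_width: 64.0
t 12.02 p [601.1 137.4  75.1] F [-0.2  0.1  0.2] w 64.0
x [0.068 0.998 0.   ] y [ 0.998 -0.068  0.001] z [ 0.001  0.    -1.   ] q [0.17 0.61 1.46 0.   1.07 0.23]
```

```bash
python3 -m jog '[{"dx":0,"dy":0,"dz":0,"wx":0,"wy":0,"wz":0,"claw":1},{"dx":0,"dy":0,"dz":0,"wx":0,"wy":0,"wz":0,"claw":1},{"dx":0,"dy":0,"dz":0,"wx":0,"wy":0,"wz":0,"claw":1},{"dx":0,"dy":0,"dz":-5,"wx":0,"wy":0,"wz":0,"claw":1},{"dx":0,"dy":0,"dz":-15,"wx":0,"wy":0,"wz":0,"claw":1},{"dx":0,"dy":0,"dz":-25,"wx":0,"wy":0,"wz":0,"claw":1},{"dx":0,"dy":0,"dz":-30,"wx":0,"wy":0,"wz":0,"claw":1},{"dx":0,"dy":0,"dz":-30,"wx":0,"wy":0,"wz":0,"claw":1}]' 20; python3 -m jog '[{"dx":0,"dy":0,"dz":-30,"wx":0,"wy":0,"wz":0,"claw":1},{"dx":0,"dy":0,"dz":-30,"wx":0,"wy":0,"wz":0,"claw":1},{"dx":0,"dy":0,"dz":-30,"wx":0,"wy":0,"wz":0,"claw":1},{"dx":0,"dy":0,"dz":-30,"wx":0,"wy":0,"wz":0,"claw":1},{"dx":0,"dy":0,"dz":-10,"wx":0,"wy":0,"wz":0,"claw":1}]';python3 -c "
from h import *
tool();plan([495,400,305],-6,claw=1)"
```

```text
t: 12.68
tool_pos: [600.4, 137.3, 180.4]
ee_rot: [-2.295, -2.144, 0.002]
force: [1.0, 0.6, -0.6]
gripper_width: 55.6
t: 13.1
tool_pos: [601.3, 137.5, 314.3]
ee_rot: [2.293, 2.142, 0.008]
force: [-0.2, -0.7, -0.5]
gripper_width: 55.5
t 13.1 p [601.3 137.5 314.3] F [-0.2 -0.7 -0.5] w 55.5
x [0.068 0.998 0.001] y [ 0.998 -0.068  0.006] z [ 0.006  0.001 -1.   ] q [0.17 0.41 1.19 0.   1.54 0.23]
from [601.3 137.5 314.3] n 9 F [-0.2 -0.7 -0.5] w 55.5
{"dx":28.3,"dy":-13.8,"dz":1,"wx":0,"wy":0,"wz":0.2,"claw":1},
{"dx":28.2,"dy":-13.9,"dz":1,"wx":0,"wy":0,"wz":0.2,"claw":1},
{"dx":28.2,"dy":-14,"dz":1,"wx":0,"wy":0,"wz":0.2,"claw":1},
{"dx":28.1,"dy":-14.1,"dz":1,"wx":0,"wy":0,"wz":0.2,"claw":1},
{"dx":28.1,"dy":-14.2,"dz":1,"wx":0,"wy":0,"wz":0.2,"claw":1},
{"dx":28,"dy":-14.3,"dz":1,"wx":0,"wy":0,"wz":0.2,"claw":1},
{"dx":28,"dy":-14.5,"dz":1,"wx":0,"wy":0,"wz":0.2,"claw":1},
{"dx":27.9,"dy":-14.6,"dz":1,"wx":0,"wy":0,"wz":0.2,"claw":1},
{"dx":27.8,"dy":-14.7,"dz":1,"wx":0,"wy":0,"wz":0.2,"claw":1},
```

```bash
python3 -m jog '[{"dx":28,"dy":-14,"dz":0,"wx":0,"wy":0,"wz":0.2,"claw":1},{"dx":28,"dy":-14,"dz":0,"wx":0,"wy":0,"wz":0.2,"claw":1},{"dx":28,"dy":-14,"dz":0,"wx":0,"wy":0,"wz":0.2,"claw":1},{"dx":28,"dy":-15,"dz":0,"wx":0,"wy":0,"wz":0.2,"claw":1},{"dx":28,"dy":-15,"dz":0,"wx":0,"wy":0,"wz":0.2,"claw":1},{"dx":28,"dy":-15,"dz":0,"wx":0,"wy":0,"wz":0.2,"claw":1},{"dx":28,"dy":-16,"dz":0,"wx":0,"wy":0,"wz":0.2,"claw":1},{"dx":28,"dy":-16,"dz":0,"wx":0,"wy":0,"wz":0.2,"claw":1}]'; python3 -m jog '[{"dx":32,"dy":-18,"dz":0,"wx":0,"wy":0,"wz":0.2,"claw":1},{"dx":0,"dy":0,"dz":0,"wx":0,"wy":0,"wz":0,"claw":1}]';python3 -c "
from h import *
tool();plan([485,405,170],-6,claw=1)
im=snap('side','s9');cv2.imwrite('pics/s9c.png',cv2.resize(im[80:240,220:400,::-1],None,fx=4,fy=3.6,interpolation=2))"
```

```text
t: 13.77
tool_pos: [499.2, 371.5, 308.4]
ee_rot: [-2.326, -2.112, 0.002]
force: [1.0, -0.0, -1.5]
gripper_width: 55.6
t: 13.93
tool_pos: [482.3, 408.4, 307.9]
ee_rot: [-2.324, -2.112, 0.002]
force: [0.7, -0.3, -1.0]
gripper_width: 55.7
t 13.93 p [482.3 408.4 307.9] F [ 0.7 -0.3 -1. ] w 55.7
x [ 0.095  0.995 -0.   ] y [ 0.995 -0.095 -0.002] z [-0.002 -0.    -1.   ] q [0.64 0.45 1.14 0.   1.55 0.74]
from [482.3 408.4 307.9] n 5 F [ 0.7 -0.3 -1. ] w 55.7
{"dx":-0.6,"dy":0.7,"dz":27.6,"wx":0,"wy":0,"wz":0.1,"claw":1},
{"dx":-0.6,"dy":0.6,"dz":27.6,"wx":0,"wy":0,"wz":0.1,"claw":1},
{"dx":-0.6,"dy":0.6,"dz":27.6,"wx":0,"wy":0,"wz":0.1,"claw":1},
{"dx":-0.6,"dy":0.6,"dz":27.6,"wx":0,"wy":0,"wz":0.1,"claw":1},
{"dx":-0.6,"dy":0.6,"dz":27.6,"wx":0,"wy":0,"wz":0.1,"claw":1},
```

View pics/s9c.png

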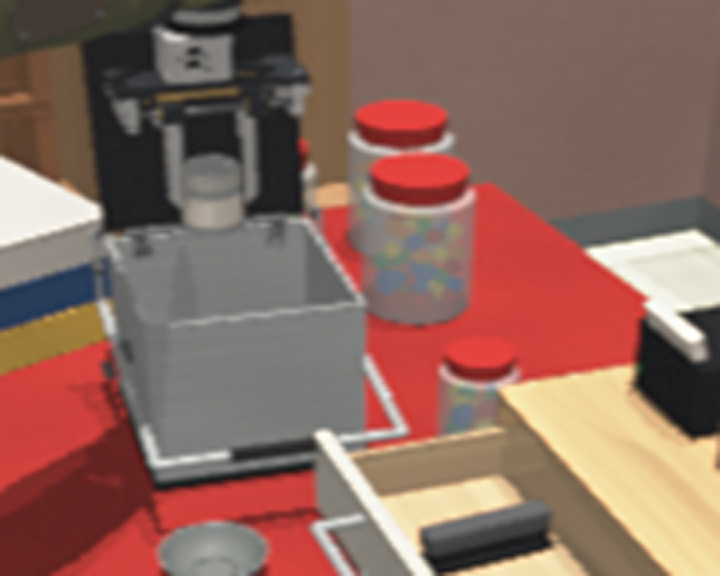

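```bash
python3 -m jog '[{"dx":-1,"dy":1,"dz":28,"wx":0,"wy":0,"wz":0,"claw":1},{"dx":-1,"dy":1,"dz":28,"wx":0,"wy":0,"wz":0,"claw":1},{"dx":-1,"dy":1,"dz":28,"wx":0,"wy":0,"wz":0,"claw":1},{"dx":0,"dy":0,"dz":28,"wx":0,"wy":0,"wz":0,"claw":1},{"dx":0,"dy":0,"dz":18,"wx":0,"wy":0,"wz":0,"claw":1},{"dx":0,"dy":0,"dz":0,"wx":0,"wy":0,"wz":0,"claw":1},{"dx":0,"dy":0,"dz":0,"wx":0,"wy":0,"wz":0,"claw":-0.6},{"dx":0,"dy":0,"dz":0,"wx":0,"wy":0,"wz":0,"claw":-0.6}]'; python3 -m jog '[{"dx":0,"dy":0,"dz":0,"wx":0,"wy":0,"wz":0,"claw":-0.6},{"dx":0,"dy":0,"dz":0,"wx":0,"wy":0,"wz":0,"claw":-0.6},{"dx":0,"dy":0,"dz":-20,"wx":0,"wy":0,"wz":0,"claw":-0.6},{"dx":0,"dy":0,"dz":-30,"wx":0,"wy":0,"wz":0,"claw":-0.6},{"dx":0,"dy":0,"dz":-30,"wx":0,"wy":0,"wz":0,"claw":-0.6},{"dx":0,"dy":0,"dz":-30,"wx":0,"wy":0,"wz":0,"claw":-0.6},{"dx":0,"dy":0,"dz":-30,"wx":0,"wy":0,"wz":0,"claw":-1},{"dx":0,"dy":0,"dz":0,"wx":0,"wy":0,"wz":0,"claw":-1}]';python3 -c "
from h import *
tool();plan([597,-131,300],-4,claw=-1)
im=snap('side','s10');cv2.imwrite('pics/s10c.png',cv2.resize(im[80:240,220:400,::-1],None,fx=4,fy=3.6,interpolation=2))"
```

```text
t: 14.65
tool_pos: [488.8, 400.5, 181.0]
ee_rot: [2.33, 2.107, 0.003]
force: [0.2, 0.5, 0.6]
gripper_width: 65.7
t: 15.32
tool_pos: [488.7, 401.1, 327.1]
ee_rot: [2.328, 2.108, 0.016]
force: [-1.2, 0.2, 0.7]
gripper_width: 85.6
t 15.32 p [488.7 401.1 327.1] F [-1.2  0.2  0.7] w 85.6
x [0.099 0.995 0.007] y [ 0.995 -0.099  0.008] z [ 0.008  0.006 -1.   ] q [ 0.63  0.44  1.11 -0.    1.58  0.73]
from [488.7 401.1 327.1] n 16 F [-1.2  0.2  0.7] w 85.6
{"dx":-32.4,"dy":10,"dz":1.5,"wx":0,"wy":0,"wz":-0.1,"claw":-1},
{"dx":-32.5,"dy":10,"dz":1.6,"wx":0,"wy":0,"wz":-0.1,"claw":-1},
{"dx":-32.5,"dy":9.9,"dz":1.6,"wx":0,"wy":0,"wz":-0.1,"claw":-1},
{"dx":-32.5,"dy":9.8,"dz":1.6,"wx":0,"wy":0,"wz":-0.1,"claw":-1},
{"dx":-32.5,"dy":9.8,"dz":1.6,"wx":0,"wy":0,"wz":-0.1,"claw":-1},
{"dx":-32.5,"dy":9.7,"dz":1.6,"wx":0,"wy":0,"wz":-0.1,"claw":-1},
{"dx":-32.5,"dy":9.7,"dz":1.6,"wx":0,"wy":0,"wz":-0.1,"claw":-1},
{"dx":-32.6,"dy":9.6,"dz":1.6,"wx":0,"wy":0,"wz":-0.1,"claw":-1},
{"dx":-32.6,"dy":9.5,"dz":1.6,"wx":0,"wy":0,"wz":-0.1,"claw":-1},
{"dx":-32.6,"dy":9.5,"dz":1.6,"wx":0,"wy":0,"wz":-0.1,"claw":-1},
{"dx":-32.6,"dy":9.4,"dz":1.6,"wx":0,"wy":0,"wz":-0.1,"claw":-1},
{"dx":-32.6,"dy":9.4,"dz":1.6,"wx":0,"wy":0,"wz":-0.1,"claw":-1},
{"dx":-32.6,"dy":9.3,"dz":1.7,"wx":0,"wy":0,"wz":-0.1,"claw":-1},
{"dx":-32.7,"dy":9.2,"dz":1.7,"wx":0,"wy":0,"wz":-0.1,"claw":-1},
{"dx":-32.7,"dy":9.2,"dz":1.7,"wx":0,"wy":0,"wz":-0.1,"claw":-1},
{"dx":-32.7,"dy":9.1,"dz":1.7,"wx":0,"wy":0,"wz":-0.1,"claw":-1},
```

View pics/s10c.png

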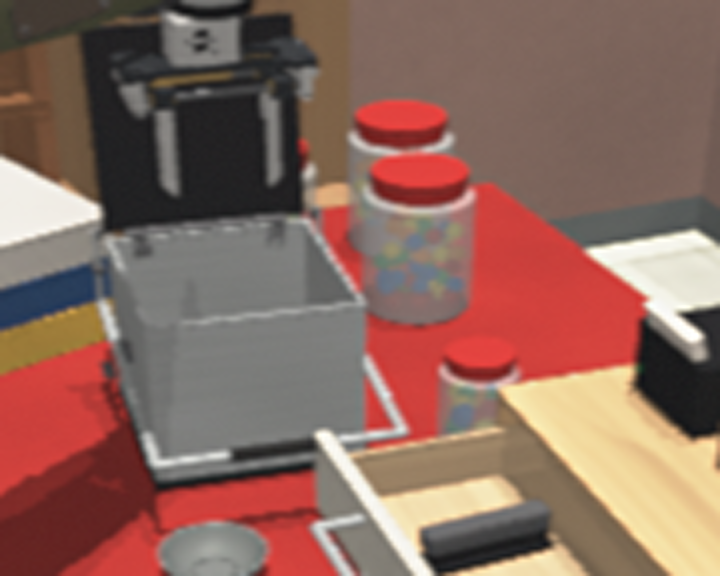

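Tin 1 is in the bin (not in gripper or drawer any more). Next the second tin.

```bash
python3 -m jog '[{"dx":-32,"dy":10,"dz":0,"wx":0,"wy":0,"wz":-0.1,"claw":-1},{"dx":-33,"dy":10,"dz":0,"wx":0,"wy":0,"wz":-0.1,"claw":-1},{"dx":-33,"dy":10,"dz":0,"wx":0,"wy":0,"wz":-0.1,"claw":-1},{"dx":-33,"dy":10,"dz":0,"wx":0,"wy":0,"wz":-0.1,"claw":-1},{"dx":-33,"dy":10,"dz":0,"wx":0,"wy":0,"wz":-0.1,"claw":-1},{"dx":-33,"dy":10,"dz":0,"wx":0,"wy":0,"wz":-0.1,"claw":-1},{"dx":-33,"dy":10,"dz":0,"wx":0,"wy":0,"wz":-0.1,"claw":-1},{"dx":-33,"dy":10,"dz":0,"wx":0,"wy":0,"wz":-0.1,"claw":-1}]'; python3 -m jog '[{"dx":-33,"dy":9,"dz":10,"wx":0,"wy":0,"wz":-0.1,"claw":-1},{"dx":-33,"dy":9,"dz":10,"wx":0,"wy":0,"wz":-0.1,"claw":-1},{"dx":-33,"dy":9,"dz":10,"wx":0,"wy":0,"wz":-0.1,"claw":-1},{"dx":-33,"dy":9,"dz":10,"wx":0,"wy":0,"wz":-0.1,"claw":-1},{"dx":-33,"dy":9,"dz":10,"wx":0,"wy":0,"wz":-0.1,"claw":-1},{"dx":-32,"dy":9,"dz":20,"wx":0,"wy":0,"wz":-0.1,"claw":-1},{"dx":-32,"dy":9,"dz":20,"wx":0,"wy":0,"wz":-0.1,"claw":-1},{"dx":-32,"dy":9,"dz":20,"wx":0,"wy":0,"wz":-0.1,"claw":-1}]'; python3 -m jog '[{"dx":0,"dy":0,"dz":0,"wx":0,"wy":0,"wz":0,"claw":-1}]';python3 -c "
from h import *
plan([597,-131,160],-4,claw=-1)
im=snap('top','t11');im=snap('side','s11');plan([597,-131,160],-4,claw=-1)"
```

```text
t: 16.03
tool_pos: [543.0, 129.5, 318.8]
ee_rot: [-2.314, -2.124, 0.001]
force: [0.1, 0.1, -0.5]
gripper_width: 94.0
t: 16.7
tool_pos: [593.9, -136.3, 208.0]
ee_rot: [-2.299, -2.14, 0.0]
force: [0.9, 0.6, 0.1]
gripper_width: 93.9
t: 16.78
tool_pos: [592.8, -139.2, 204.1]
ee_rot: [-2.3, -2.133, 0.006]
force: [-1.2, 0.4, -1.2]
gripper_width: 93.8
from [ 592.8 -139.2  204.1] n 2 F [-1.2  0.4 -1.2] w 93.8
{"dx":4.2,"dy":1.9,"dz":22,"wx":-0.2,"wy":0,"wz":-0.2,"claw":-1},
{"dx":4.2,"dy":1.9,"dz":22.1,"wx":-0.2,"wy":0,"wz":-0.2,"claw":-1},
from [ 593.6 -135.3  208. ] n 2 F [0.1 0.8 0.2] w 94.2
{"dx":2.3,"dy":1.6,"dz":24,"wx":-0.1,"wy":0,"wz":-0.1,"claw":-1},
{"dx":2.3,"dy":1.5,"dz":24,"wx":-0.1,"wy":0,"wz":-0.1,"claw":-1},
```

View pics/t11.png

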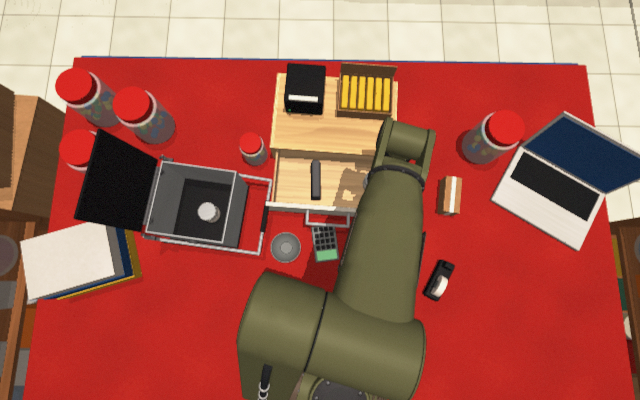

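View pics/s11.png

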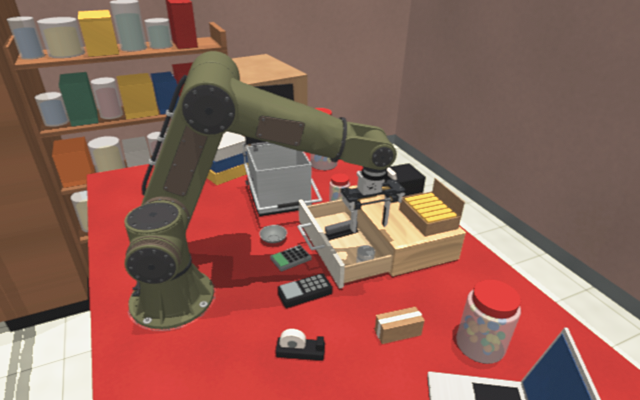

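```bash
python3 -m jog '[{"dx":4,"dy":3,"dz":25,"wx":0,"wy":0,"wz":0,"claw":-1},{"dx":0,"dy":1,"dz":30,"wx":0,"wy":0,"wz":0,"claw":-1},{"dx":0,"dy":0,"dz":30,"wx":0,"wy":0,"wz":0,"claw":-1},{"dx":0,"dy":0,"dz":25,"wx":0,"wy":0,"wz":0,"claw":-1},{"dx":0,"dy":0,"dz":15,"wx":0,"wy":0,"wz":0,"claw":-1},{"dx":0,"dy":0,"dz":8,"wx":0,"wy":0,"wz":0,"claw":-1},{"dx":0,"dy":0,"dz":0,"wx":0,"wy":0,"wz":0,"claw":-1}]';python3 -c "
from h import *
plan([597,-131,73],-4,claw=-1)
im=snap('side','s12');cv2.imwrite('pics/s12c.png',cv2.resize(im[150:300,290:480,::-1],None,fx=4,fy=3.9,interpolation=2))"
```

```text
t: 17.47
tool_pos: [598.1, -129.8, 75.7]
ee_rot: [-2.297, -2.141, 0.001]
force: [-0.1, 0.6, 0.3]
gripper_width: 93.7
from [ 598.1 -129.8   75.7] n 1 F [-0.1  0.6  0.3] w 93.7
{"dx":-1.3,"dy":-1,"dz":2.7,"wx":-0.1,"wy":0,"wz":0,"claw":-1},
```

View pics/s12c.png

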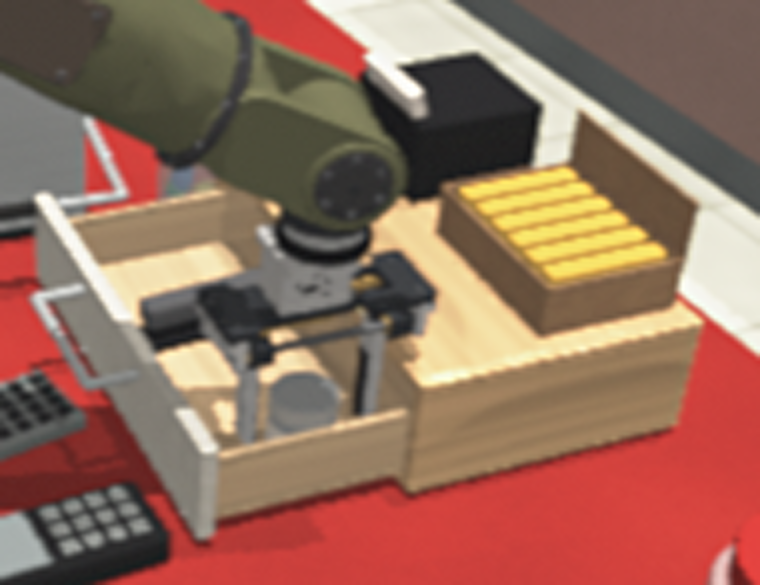

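Good alignment. Grip and lift.

```bash
python3 -m jog '[{"dx":0,"dy":0,"dz":0,"wx":0,"wy":0,"wz":0,"claw":1},{"dx":0,"dy":0,"dz":0,"wx":0,"wy":0,"wz":0,"claw":1},{"dx":0,"dy":0,"dz":0,"wx":0,"wy":0,"wz":0,"claw":1},{"dx":0,"dy":0,"dz":0,"wx":0,"wy":0,"wz":0,"claw":1},{"dx":0,"dy":0,"dz":0,"wx":0,"wy":0,"wz":0,"claw":1},{"dx":0,"dy":0,"dz":0,"wx":0,"wy":0,"wz":0,"claw":1},{"dx":0,"dy":0,"dz":0,"wx":0,"wy":0,"wz":0,"claw":1},{"dx":0,"dy":0,"dz":0,"wx":0,"wy":0,"wz":0,"claw":1}]' 20;  python3 -m jog '[{"dx":0,"dy":0,"dz":-10,"wx":0,"wy":0,"wz":0,"claw":1},{"dx":0,"dy":0,"dz":-25,"wx":0,"wy":0,"wz":0,"claw":1},{"dx":0,"dy":0,"dz":-35,"wx":0,"wy":0,"wz":0,"claw":1},{"dx":0,"dy":0,"dz":-35,"wx":0,"wy":0,"wz":0,"claw":1},{"dx":0,"dy":0,"dz":-35,"wx":0,"wy":0,"wz":0,"claw":1},{"dx":0,"dy":0,"dz":-35,"wx":0,"wy":0,"wz":0,"claw":1},{"dx":0,"dy":0,"dz":-35,"wx":0,"wy":0,"wz":0,"claw":1},{"dx":0,"dy":0,"dz":-25,"wx":0,"wy":0,"wz":0,"claw":1}]';python3 -c "
from h import *
tool();plan([505,405,305],-6,claw=1,nd=0)"
```

```text
t: 18.18
tool_pos: [598.5, -131.0, 76.6]
ee_rot: [-2.299, -2.141, 0.0]
force: [-1.0, 0.2, 2.4]
gripper_width: 55.6
t: 18.85
tool_pos: [598.4, -130.9, 315.7]
ee_rot: [2.297, 2.139, 0.003]
force: [0.6, 1.0, -1.8]
gripper_width: 55.5
t 18.85 p [ 598.4 -130.9  315.7] F [ 0.6  1.  -1.8] w 55.5
x [ 0.071  0.997 -0.001] y [ 0.997 -0.071  0.003] z [ 0.003 -0.001 -1.   ] q [-0.28  0.4   1.2   0.    1.54 -0.2 ]
from [ 598.4 -130.9  315.7] n 17 F [ 0.6  1.  -1.8] w 55.5
{"dx":31,"dy":-8,"dz":1,"wx":0,"wy":0,"wz":0,"claw":1},
{"dx":31,"dy":-8,"dz":1,"wx":0,"wy":0,"wz":0,"claw":1},
{"dx":31,"dy":-8,"dz":1,"wx":0,"wy":0,"wz":0,"claw":1},
{"dx":31,"dy":-8,"dz":1,"wx":0,"wy":0,"wz":0,"claw":1},
{"dx":31,"dy":-8,"dz":1,"wx":0,"wy":0,"wz":0,"claw":1},
{"dx":31,"dy":-8,"dz":1,"wx":0,"wy":0,"wz":0,"claw":1},
{"dx":31,"dy":-8,"dz":1,"wx":0,"wy":0,"wz":0,"claw":1},
{"dx":31,"dy":-8,"dz":1,"wx":0,"wy":0,"wz":0,"claw":1},
{"dx":31,"dy":-8,"dz":1,"wx":0,"wy":0,"wz":0,"claw":1},
{"dx":31,"dy":-8,"dz":1,"wx":0,"wy":0,"wz":0,"claw":1},
{"dx":31,"dy":-8,"dz":1,"wx":0,"wy":0,"wz":0,"claw":1},
{"dx":31,"dy":-8,"dz":1,"wx":0,"wy":0,"wz":0,"claw":1},
{"dx":31,"dy":-8,"dz":1,"wx":0,"wy":0,"wz":0,"claw":1},
{"dx":31,"dy":-9,"dz":1,"wx":0,"wy":0,"wz":0,"claw":1},
{"dx":31,"dy":-9,"dz":1,"wx":0,"wy":0,"wz":0,"claw":1},
{"dx":31,"dy":-9,"dz":1,"wx":0,"wy":0,"wz":0,"claw":1},
{"dx":31,"dy":-9,"dz":1,"wx":0,"wy":0,"wz":0,"claw":1},
```

```bash
python3 -m jog '[{"dx":31,"dy":-8,"dz":0,"wx":0,"wy":0,"wz":0.1,"claw":1},{"dx":31,"dy":-8,"dz":0,"wx":0,"wy":0,"wz":0.1,"claw":1},{"dx":31,"dy":-8,"dz":0,"wx":0,"wy":0,"wz":0.1,"claw":1},{"dx":31,"dy":-8,"dz":0,"wx":0,"wy":0,"wz":0.1,"claw":1},{"dx":31,"dy":-8,"dz":0,"wx":0,"wy":0,"wz":0.1,"claw":1},{"dx":31,"dy":-8,"dz":0,"wx":0,"wy":0,"wz":0.1,"claw":1},{"dx":31,"dy":-8,"dz":0,"wx":0,"wy":0,"wz":0.1,"claw":1},{"dx":31,"dy":-8,"dz":0,"wx":0,"wy":0,"wz":0.1,"claw":1}]';  python3 -m jog '[{"dx":31,"dy":-8,"dz":0,"wx":0,"wy":0,"wz":0.1,"claw":1},{"dx":31,"dy":-8,"dz":0,"wx":0,"wy":0,"wz":0.1,"claw":1},{"dx":31,"dy":-8,"dz":0,"wx":0,"wy":0,"wz":0.1,"claw":1},{"dx":31,"dy":-8,"dz":0,"wx":0,"wy":0,"wz":0.1,"claw":1},{"dx":31,"dy":-8,"dz":0,"wx":0,"wy":0,"wz":0.1,"claw":1},{"dx":31,"dy":-8,"dz":0,"wx":0,"wy":0,"wz":0.1,"claw":1},{"dx":31,"dy":-8,"dz":0,"wx":0,"wy":0,"wz":0.1,"claw":1},{"dx":31,"dy":-8,"dz":0,"wx":0,"wy":0,"wz":0.1,"claw":1}]'; python3 -m jog '[{"dx":20,"dy":0,"dz":0,"wx":0,"wy":0,"wz":0.1,"claw":1},{"dx":0,"dy":0,"dz":0,"wx":0,"wy":0,"wz":0,"claw":1}]';python3 -c "
from h import *
tool();plan([508,405,180],-6,claw=1,nd=0);print(unproj('top',[[207,212]],76))"
```

```text
t: 19.52
tool_pos: [553.2, 122.7, 312.2]
ee_rot: [2.314, 2.124, 0.001]
force: [0.6, 0.1, -1.1]
gripper_width: 55.6
t: 20.18
tool_pos: [512.2, 375.5, 312.1]
ee_rot: [2.329, 2.108, 0.001]
force: [0.9, -0.7, 0.3]
gripper_width: 55.9
t: 20.35
tool_pos: [513.8, 397.2, 311.2]
ee_rot: [-2.327, -2.109, 0.001]
force: [-0.5, -1.4, -0.3]
gripper_width: 55.3
t 20.35 p [513.8 397.2 311.2] F [-0.5 -1.4 -0.3] w 55.3
x [0.098 0.995 0.   ] y [ 0.995 -0.098 -0.001] z [-0.001  0.    -1.   ] q [0.6  0.49 1.07 0.   1.58 0.7 ]
from [513.8 397.2 311.2] n 4 F [-0.5 -1.4 -0.3] w 55.3
{"dx":2,"dy":-2,"dz":33,"wx":0,"wy":0,"wz":0,"claw":1},
{"dx":2,"dy":-2,"dz":33,"wx":0,"wy":0,"wz":0,"claw":1},
{"dx":2,"dy":-2,"dz":33,"wx":0,"wy":0,"wz":0,"claw":1},
{"dx":2,"dy":-2,"dz":33,"wx":0,"wy":0,"wz":0,"claw":1},
[[486.60018379 401.18660566  76.        ]]
```

```bash
python3 -m jog '[{"dx":24,"dy":2,"dz":0,"wx":0,"wy":0,"wz":0,"claw":1},{"dx":24,"dy":2,"dz":20,"wx":0,"wy":0,"wz":0,"claw":1},{"dx":0,"dy":0,"dz":33,"wx":0,"wy":0,"wz":0,"claw":1},{"dx":0,"dy":0,"dz":33,"wx":0,"wy":0,"wz":0,"claw":1},{"dx":0,"dy":0,"dz":33,"wx":0,"wy":0,"wz":0,"claw":1},{"dx":0,"dy":0,"dz":15,"wx":0,"wy":0,"wz":0,"claw":1},{"dx":0,"dy":0,"dz":0,"wx":0,"wy":0,"wz":0,"claw":1}]'; python3 -m jog '[{"dx":0,"dy":0,"dz":0,"wx":0,"wy":0,"wz":0,"claw":-0.5},{"dx":0,"dy":0,"dz":0,"wx":0,"wy":0,"wz":0,"claw":-0.5},{"dx":0,"dy":0,"dz":0,"wx":0,"wy":0,"wz":0,"claw":-0.5},{"dx":0,"dy":0,"dz":0,"wx":0,"wy":0,"wz":0,"claw":-0.5},{"dx":0,"dy":0,"dz":-30,"wx":0,"wy":0,"wz":0,"claw":-0.5},{"dx":0,"dy":0,"dz":-35,"wx":0,"wy":0,"wz":0,"claw":-0.5},{"dx":0,"dy":0,"dz":-35,"wx":0,"wy":0,"wz":0,"claw":-0.5},{"dx":0,"dy":0,"dz":-35,"wx":0,"wy":0,"wz":0,"claw":-1}]';python3 -c "
from h import *
plan([560,0,320],-4,claw=-1,nd=0)"
```

```text
t: 20.93
tool_pos: [522.7, 439.8, 173.5]
ee_rot: [-2.331, -2.105, 0.01]
force: [0.6, -0.4, -0.9]
gripper_width: 56.2
t: 21.6
tool_pos: [523.4, 441.2, 315.2]
ee_rot: [2.331, 2.106, 0.002]
force: [0.3, 0.2, -0.2]
gripper_width: 74.4
from [523.4 441.2 315.2] n 14 F [ 0.3  0.2 -0.2] w 74.4
{"dx":-31,"dy":6,"dz":0,"wx":0,"wy":0,"wz":0,"claw":-1},
{"dx":-31,"dy":6,"dz":0,"wx":0,"wy":0,"wz":0,"claw":-1},
{"dx":-31,"dy":6,"dz":0,"wx":0,"wy":0,"wz":0,"claw":-1},
{"dx":-31,"dy":6,"dz":0,"wx":0,"wy":0,"wz":0,"claw":-1},
{"dx":-31,"dy":6,"dz":0,"wx":0,"wy":0,"wz":0,"claw":-1},
{"dx":-31,"dy":5,"dz":0,"wx":0,"wy":0,"wz":0,"claw":-1},
{"dx":-31,"dy":5,"dz":0,"wx":0,"wy":0,"wz":0,"claw":-1},
{"dx":-31,"dy":5,"dz":0,"wx":0,"wy":0,"wz":0,"claw":-1},
{"dx":-31,"dy":5,"dz":0,"wx":0,"wy":0,"wz":0,"claw":-1},
{"dx":-31,"dy":5,"dz":0,"wx":0,"wy":0,"wz":0,"claw":-1},
{"dx":-31,"dy":5,"dz":0,"wx":0,"wy":0,"wz":0,"claw":-1},
{"dx":-31,"dy":5,"dz":0,"wx":0,"wy":0,"wz":0,"claw":-1},
{"dx":-31,"dy":5,"dz":0,"wx":0,"wy":0,"wz":0,"claw":-1},
{"dx":-31,"dy":5,"dz":0,"wx":0,"wy":0,"wz":0,"claw":-1},
```

```bash
python3 -c "
from h import *
plan([553,-300,320],-99,n=24,claw=-1,nd=0)"
```

```text
from [523.4 441.2 315.2] n 24 F [ 0.3  0.2 -0.2] w 74.4
{"dx":-31,"dy":4,"dz":0,"wx":0,"wy":0,"wz":4,"claw":-1},
{"dx":-30,"dy":6,"dz":0,"wx":0,"wy":0,"wz":4,"claw":-1},
{"dx":-30,"dy":8,"dz":0,"wx":0,"wy":0,"wz":4,"claw":-1},
{"dx":-29,"dy":10,"dz":0,"wx":0,"wy":0,"wz":4,"claw":-1},
{"dx":-28,"dy":12,"dz":0,"wx":0,"wy":0,"wz":4,"claw":-1},
{"dx":-27,"dy":14,"dz":0,"wx":0,"wy":0,"wz":4,"claw":-1},
{"dx":-26,"dy":16,"dz":0,"wx":0,"wy":0,"wz":4,"claw":-1},
{"dx":-25,"dy":18,"dz":0,"wx":0,"wy":0,"wz":4,"claw":-1},
{"dx":-24,"dy":20,"dz":0,"wx":0,"wy":0,"wz":4,"claw":-1},
{"dx":-23,"dy":21,"dz":0,"wx":0,"wy":0,"wz":4,"claw":-1},
{"dx":-21,"dy":23,"dz":0,"wx":0,"wy":0,"wz":4,"claw":-1},
{"dx":-20,"dy":24,"dz":0,"wx":0,"wy":0,"wz":4,"claw":-1},
{"dx":-18,"dy":25,"dz":0,"wx":0,"wy":0,"wz":4,"claw":-1},
{"dx":-16,"dy":26,"dz":0,"wx":0,"wy":0,"wz":4,"claw":-1},
{"dx":-14,"dy":27,"dz":0,"wx":0,"wy":0,"wz":4,"claw":-1},
{"dx":-12,"dy":28,"dz":0,"wx":0,"wy":0,"wz":4,"claw":-1},
{"dx":-10,"dy":29,"dz":0,"wx":0,"wy":0,"wz":4,"claw":-1},
{"dx":-8,"dy":30,"dz":0,"wx":0,"wy":0,"wz":4,"claw":-1},
{"dx":-6,"dy":30,"dz":0,"wx":0,"wy":0,"wz":4,"claw":-1},
{"dx":-4,"dy":31,"dz":0,"wx":0,"wy":0,"wz":4,"claw":-1},
{"dx":-2,"dy":31,"dz":0,"wx":0,"wy":0,"wz":4,"claw":-1},
{"dx":0,"dy":31,"dz":0,"wx":0,"wy":0,"wz":4,"claw":-1},
{"dx":2,"dy":31,"dz":0,"wx":0,"wy":0,"wz":4,"claw":-1},
{"dx":4,"dy":31,"dz":0,"wx":0,"wy":0,"wz":4,"claw":-1},
```

```bash
python3 -m jog '[{"dx":-31,"dy":4,"dz":0,"wx":0,"wy":0,"wz":4,"claw":-1},{"dx":-30,"dy":6,"dz":0,"wx":0,"wy":0,"wz":4,"claw":-1},{"dx":-30,"dy":8,"dz":0,"wx":0,"wy":0,"wz":4,"claw":-1},{"dx":-29,"dy":10,"dz":0,"wx":0,"wy":0,"wz":4,"claw":-1},{"dx":-28,"dy":12,"dz":0,"wx":0,"wy":0,"wz":4,"claw":-1},{"dx":-27,"dy":14,"dz":0,"wx":0,"wy":0,"wz":4,"claw":-1},{"dx":-26,"dy":16,"dz":0,"wx":0,"wy":0,"wz":4,"claw":-1},{"dx":-25,"dy":18,"dz":0,"wx":0,"wy":0,"wz":4,"claw":-1}]'; python3 -m jog '[{"dx":-24,"dy":20,"dz":0,"wx":0,"wy":0,"wz":4,"claw":-1},{"dx":-23,"dy":21,"dz":0,"wx":0,"wy":0,"wz":4,"claw":-1},{"dx":-21,"dy":23,"dz":0,"wx":0,"wy":0,"wz":4,"claw":-1},{"dx":-20,"dy":24,"dz":0,"wx":0,"wy":0,"wz":4,"claw":-1},{"dx":-18,"dy":25,"dz":0,"wx":0,"wy":0,"wz":4,"claw":-1},{"dx":-16,"dy":26,"dz":0,"wx":0,"wy":0,"wz":4,"claw":-1},{"dx":-14,"dy":27,"dz":0,"wx":0,"wy":0,"wz":4,"claw":-1},{"dx":-12,"dy":28,"dz":0,"wx":0,"wy":0,"wz":4,"claw":-1}]';python3 -c "
from h import *
im=snap('top','t13');im=snap('side','s13');tool()
cv2.imwrite('pics/t13c.png',cv2.resize(im[280:360,340:460,::-1],None,fx=6,fy=6,interpolation=2))"
```

```text
t: 22.27
tool_pos: [530.0, 194.2, 313.5]
ee_rot: [2.823, 1.377, 0.003]
force: [1.0, 0.3, 0.2]
gripper_width: 93.7
t: 22.93
tool_pos: [534.1, -52.8, 313.6]
ee_rot: [3.093, 0.545, 0.003]
force: [-0.1, 0.2, -0.4]
gripper_width: 94.3
t 23.03 p [534.2 -54.7 313.3] F [ 0.7  0.5 -0.3] w 93.6
x [0.941 0.339 0.001] y [ 0.339 -0.941  0.001] z [ 0.001 -0.001 -1.   ] q [-0.17  0.22  1.43 -0.    1.49  1.05]
```

View pics/t13.png

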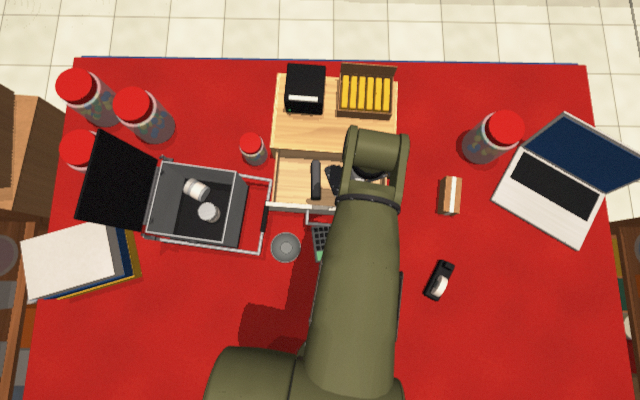

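View pics/s13.png

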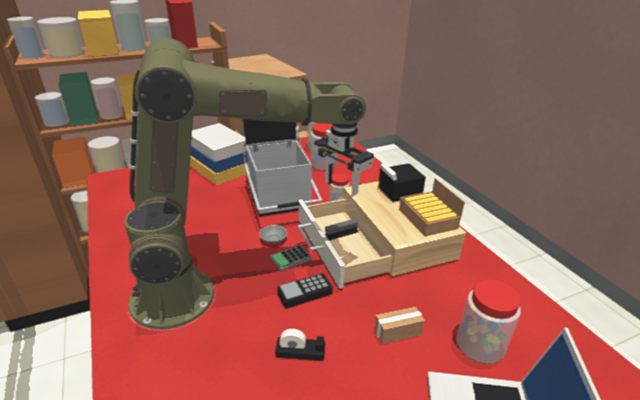

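View pics/t13c.png

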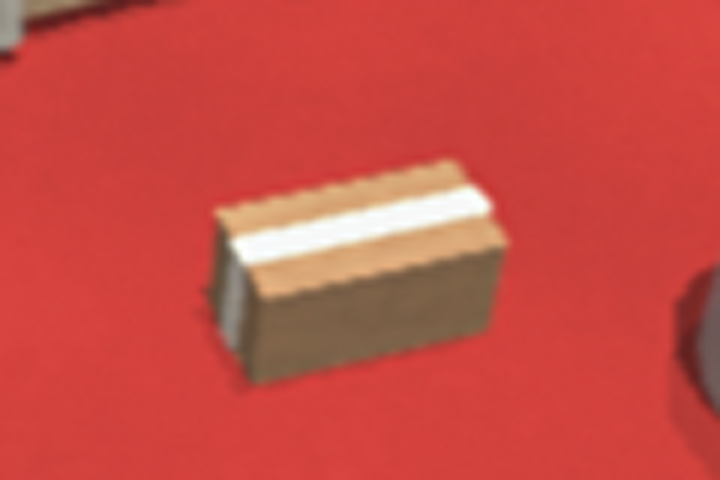

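```bash
python3 -c "
from h import *
a=cv2.imread('pics/t13.png');cv2.imwrite('pics/t13d.png',cv2.resize(a[165:225,425:475],None,fx=10,fy=10,interpolation=2))
uv=np.array([[215,212],[455,158],[508,243],[258,298]])/6+[340,280]
P=unproj('side',uv,60);print(P.round(1),P.mean(0).round(1))"
```

```text
[[ 501.  -360.7   60. ]
 [ 622.  -377.1   60. ]
 [ 613.2 -430.5   60. ]
 [ 492.3 -412.1   60. ]] [ 557.1 -395.1   60. ]
```

View pics/t13d.png

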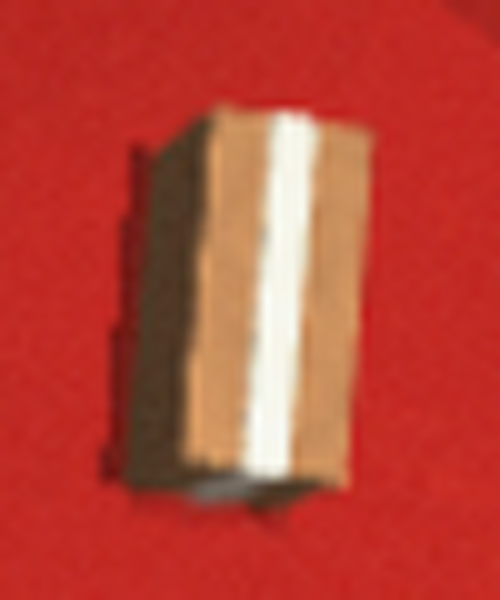

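```bash
python3 -c "
from h import *
uv=np.array([[213,108],[372,130],[347,485],[187,463]])/10+[425,165]
P=unproj('top',uv,60);print(P.round(1),P.mean(0).round(1))
plan([555,-394,180],-98.3,n=12,claw=-1,nd=0)"
```

```text
[[ 618.  -375.1   60. ]
 [ 611.1 -427.6   60. ]
 [ 492.1 -411.3   60. ]
 [ 498.8 -359.4   60. ]] [ 555.  -393.3   60. ]
from [534.2 -54.7 313.3] n 12 F [ 0.7  0.5 -0.3] w 93.6
{"dx":-8,"dy":27,"dz":11,"wx":0,"wy":0,"wz":2,"claw":-1},
{"dx":-7,"dy":27,"dz":11,"wx":0,"wy":0,"wz":2,"claw":-1},
{"dx":-6,"dy":28,"dz":11,"wx":0,"wy":0,"wz":2,"claw":-1},
{"dx":-5,"dy":28,"dz":11,"wx":0,"wy":0,"wz":2,"claw":-1},
{"dx":-3,"dy":28,"dz":11,"wx":0,"wy":0,"wz":2,"claw":-1},
{"dx":-2,"dy":28,"dz":11,"wx":0,"wy":0,"wz":2,"claw":-1},
{"dx":-1,"dy":28,"dz":11,"wx":0,"wy":0,"wz":2,"claw":-1},
{"dx":0,"dy":28,"dz":11,"wx":0,"wy":0,"wz":2,"claw":-1},
{"dx":1,"dy":28,"dz":11,"wx":0,"wy":0,"wz":2,"claw":-1},
{"dx":2,"dy":28,"dz":11,"wx":0,"wy":0,"wz":2,"claw":-1},
{"dx":4,"dy":28,"dz":11,"wx":0,"wy":0,"wz":2,"claw":-1},
{"dx":5,"dy":28,"dz":11,"wx":0,"wy":0,"wz":2,"claw":-1},
```

```bash
python3 -m jog '[{"dx":-8,"dy":27,"dz":0,"wx":0,"wy":0,"wz":2.3,"claw":-1},{"dx":-7,"dy":27,"dz":0,"wx":0,"wy":0,"wz":2.3,"claw":-1},{"dx":-6,"dy":28,"dz":5,"wx":0,"wy":0,"wz":2.3,"claw":-1},{"dx":-5,"dy":28,"dz":8,"wx":0,"wy":0,"wz":2.3,"claw":-1},{"dx":-3,"dy":28,"dz":10,"wx":0,"wy":0,"wz":2.3,"claw":-1},{"dx":-2,"dy":28,"dz":10,"wx":0,"wy":0,"wz":2.3,"claw":-1},{"dx":-1,"dy":28,"dz":10,"wx":0,"wy":0,"wz":2.3,"claw":-1},{"dx":0,"dy":28,"dz":10,"wx":0,"wy":0,"wz":2.3,"claw":-1}]';python3 -m jog '[{"dx":1,"dy":28,"dz":15,"wx":0,"wy":0,"wz":2.3,"claw":-1},{"dx":2,"dy":28,"dz":15,"wx":0,"wy":0,"wz":2.3,"claw":-1},{"dx":4,"dy":28,"dz":15,"wx":0,"wy":0,"wz":2.3,"claw":-1},{"dx":5,"dy":28,"dz":15,"wx":0,"wy":0,"wz":2.3,"claw":-1},{"dx":0,"dy":0,"dz":0,"wx":0,"wy":0,"wz":0,"claw":-1},{"dx":0,"dy":0,"dz":0,"wx":0,"wy":0,"wz":0,"claw":-1}]';python3 -c "
from h import *
im=snap('top','t14');im=snap('side','s14');tool()
cv2.imwrite('pics/s14c.png',cv2.resize(im[200:360,340:520,::-1],None,fx=4,fy=3.6,interpolation=2))
plan([555,-394,120],-98.3,claw=-1)"
```

```text
t: 23.7
tool_pos: [550.2, -277.0, 259.9]
ee_rot: [3.141, 0.048, 0.002]
force: [-0.2, 1.1, -0.1]
gripper_width: 93.9
t: 24.2
tool_pos: [558.5, -389.0, 198.6]
ee_rot: [-3.134, 0.203, 0.002]
force: [0.3, 0.1, 0.3]
gripper_width: 94.1
t 24.3 p [ 559.2 -387.8  200.6] F [ 1.2 -0.2 -0.1] w 93.9
x [ 0.992 -0.127  0.001] y [-0.127 -0.992  0.   ] z [ 0.001 -0.001 -1.   ] q [-0.66  0.62  1.13  0.    1.39  1.04]
from [ 559.2 -387.8  200.6] n 3 F [ 1.2 -0.2 -0.1] w 93.9
{"dx":-1.2,"dy":2.2,"dz":26.9,"wx":0,"wy":0,"wz":0.3,"claw":-1},
{"dx":-1.1,"dy":2.2,"dz":26.9,"wx":0,"wy":0,"wz":0.3,"claw":-1},
{"dx":-1.1,"dy":2.2,"dz":26.9,"wx":0,"wy":0,"wz":0.3,"claw":-1},
```

View pics/s14c.png

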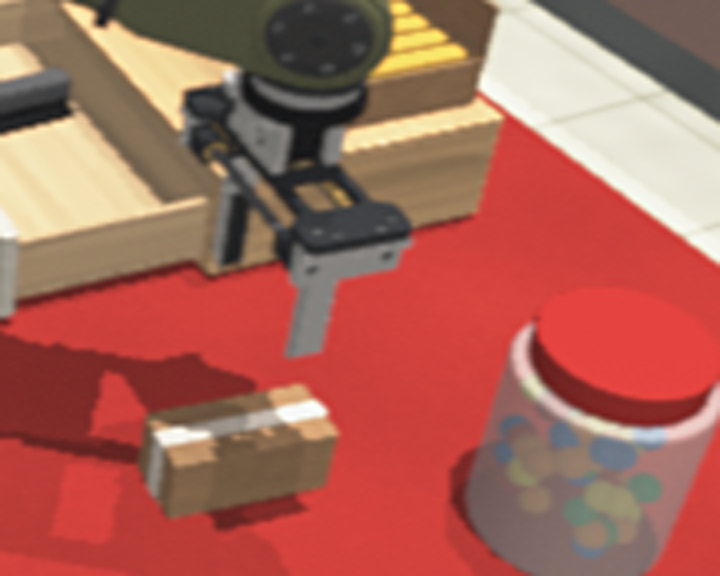

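```bash
python3 -m jog '[{"dx":-1,"dy":2,"dz":30,"wx":0,"wy":0,"wz":0.3,"claw":-1},{"dx":-1,"dy":2,"dz":30,"wx":0,"wy":0,"wz":0.3,"claw":-1},{"dx":-1,"dy":2,"dz":25,"wx":0,"wy":0,"wz":0.3,"claw":-1},{"dx":0,"dy":0,"dz":0,"wx":0,"wy":0,"wz":0,"claw":-1}]';python3 -c "
from h import *
im=snap('top','t15');im=snap('side','s15');tool()
cv2.imwrite('pics/s15c.png',cv2.resize(im[200:360,340:520,::-1],None,fx=4,fy=3.6,interpolation=2))
plan([555,-394,46],-98.3,claw=-1)"
```

```text
t: 24.63
tool_pos: [553.8, -392.1, 110.5]
ee_rot: [-3.13, 0.225, 0.008]
force: [-0.1, 0.9, -0.2]
gripper_width: 94.1
t 24.73 p [ 555.5 -393.4  116. ] F [-0.3  0.3  0.4] w 94.3
x [ 0.99  -0.143  0.001] y [-0.143 -0.99   0.   ] z [ 0.001 -0.001 -1.   ] q [-0.67  0.69  1.22  0.    1.23  1.04]
from [ 555.5 -393.4  116. ] n 3 F [-0.3  0.3  0.4] w 94.3
{"dx":-0.2,"dy":0.2,"dz":23.3,"wx":0,"wy":0,"wz":0,"claw":-1},
{"dx":-0.2,"dy":0.2,"dz":23.3,"wx":0,"wy":0,"wz":0,"claw":-1},
{"dx":-0.1,"dy":0.2,"dz":23.3,"wx":0,"wy":0,"wz":0,"claw":-1},
```

View pics/s15c.png

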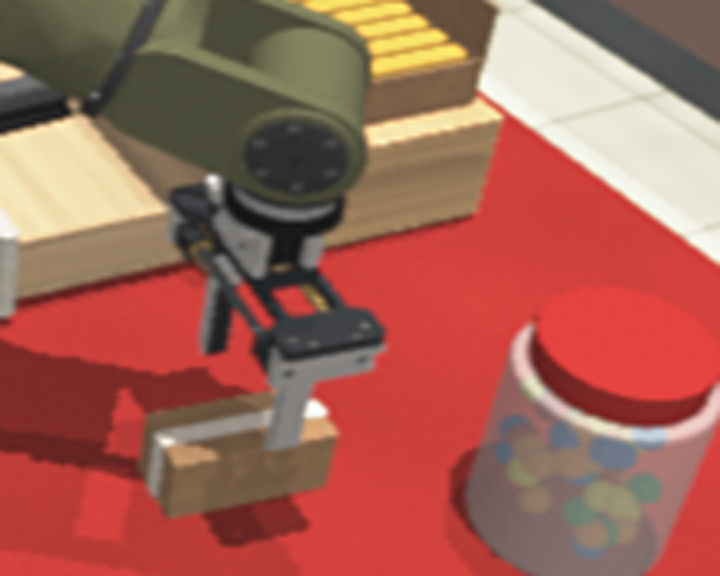

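```bash
python3 -m jog '[{"dx":0,"dy":0,"dz":23,"wx":0,"wy":0,"wz":0,"claw":-1},{"dx":0,"dy":0,"dz":23,"wx":0,"wy":0,"wz":0,"claw":-1},{"dx":0,"dy":0,"dz":15,"wx":0,"wy":0,"wz":0,"claw":-1},{"dx":0,"dy":0,"dz":9,"wx":0,"wy":0,"wz":0,"claw":-1},{"dx":0,"dy":0,"dz":0,"wx":0,"wy":0,"wz":0,"claw":-1}]';python3 -m jog '[{"dx":0,"dy":0,"dz":0,"wx":0,"wy":0,"wz":0,"claw":1},{"dx":0,"dy":0,"dz":0,"wx":0,"wy":0,"wz":0,"claw":1},{"dx":0,"dy":0,"dz":0,"wx":0,"wy":0,"wz":0,"claw":1},{"dx":0,"dy":0,"dz":0,"wx":0,"wy":0,"wz":0,"claw":1},{"dx":0,"dy":0,"dz":0,"wx":0,"wy":0,"wz":0,"claw":1},{"dx":0,"dy":0,"dz":0,"wx":0,"wy":0,"wz":0,"claw":1},{"dx":0,"dy":0,"dz":0,"wx":0,"wy":0,"wz":0,"claw":1},{"dx":0,"dy":0,"dz":0,"wx":0,"wy":0,"wz":0,"claw":1}]' 20;python3 -c "
from h import *
im=snap('side','s16');tool()
cv2.imwrite('pics/s16c.png',cv2.resize(im[200:360,340:520,::-1],None,fx=4,fy=3.6,interpolation=2))"
```

```text
t: 25.15
tool_pos: [555.3, -393.8, 44.9]
ee_rot: [3.133, -0.226, 0.0]
force: [0.1, 0.9, 1.2]
gripper_width: 93.9
t: 25.82
tool_pos: [555.0, -394.1, 44.7]
ee_rot: [3.133, -0.227, 0.0]
force: [-1.2, 1.7, 2.9]
gripper_width: 53.8
t 25.87 p [ 555.  -394.1   44.7] F [-0.7  1.8  3.6] w 54.0
x [ 0.99  -0.144  0.   ] y [-0.144 -0.99   0.   ] z [ 0. -0. -1.] q [-0.67  0.77  1.26  0.    1.11  1.04]
```

View pics/s16c.png

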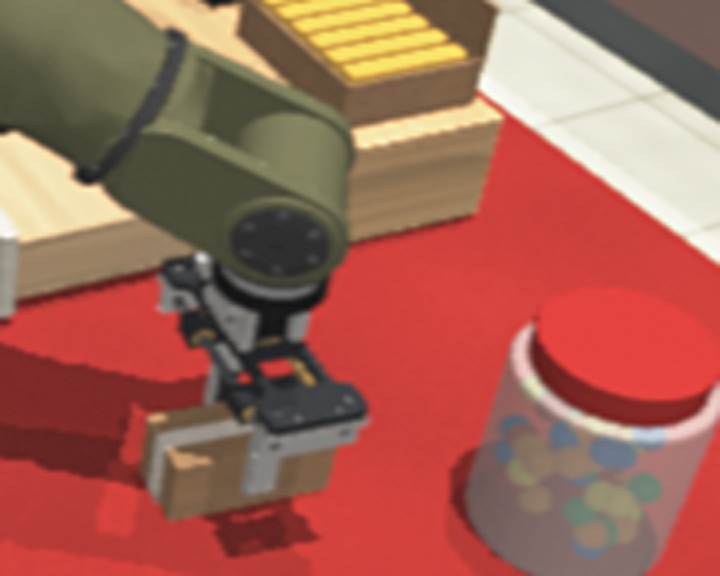

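```bash
python3 -m jog '[{"dx":0,"dy":0,"dz":-8,"wx":0,"wy":0,"wz":0,"claw":1},{"dx":0,"dy":0,"dz":-20,"wx":0,"wy":0,"wz":0,"claw":1},{"dx":0,"dy":0,"dz":-30,"wx":0,"wy":0,"wz":0,"claw":1},{"dx":0,"dy":0,"dz":-35,"wx":0,"wy":0,"wz":0,"claw":1},{"dx":0,"dy":0,"dz":-35,"wx":0,"wy":0,"wz":0,"claw":1},{"dx":0,"dy":0,"dz":-25,"wx":0,"wy":0,"wz":0,"claw":1},{"dx":0,"dy":0,"dz":0,"wx":0,"wy":0,"wz":0,"claw":1}]';python3 -c "
from h import *
tool()
plan([586,-65,200],-93.4,n=12,claw=1,nd=1)"
```

```text
t: 26.45
tool_pos: [556.1, -395.2, 204.5]
ee_rot: [3.128, -0.227, 0.012]
force: [0.3, -0.4, -0.7]
gripper_width: 53.8
t 26.45 p [ 556.1 -395.2  204.5] F [ 0.3 -0.4 -0.7] w 53.8
x [ 0.989 -0.144  0.008] y [-0.144 -0.99   0.005] z [ 0.007 -0.006 -1.   ] q [-0.67  0.62  1.13 -0.    1.39  1.04]
from [ 556.1 -395.2  204.5] n 12 F [ 0.3 -0.4 -0.7] w 53.8
{"dx":-1.5,"dy":-27.6,"dz":0.2,"wx":0,"wy":0,"wz":-0.4,"claw":1},
{"dx":-1.3,"dy":-27.6,"dz":0.2,"wx":0,"wy":0,"wz":-0.4,"claw":1},
{"dx":-1.1,"dy":-27.6,"dz":0.3,"wx":0,"wy":0,"wz":-0.4,"claw":1},
{"dx":-0.9,"dy":-27.6,"dz":0.3,"wx":0,"wy":0,"wz":-0.4,"claw":1},
{"dx":-0.7,"dy":-27.6,"dz":0.3,"wx":0,"wy":0,"wz":-0.4,"claw":1},
{"dx":-0.5,"dy":-27.6,"dz":0.3,"wx":0,"wy":0,"wz":-0.4,"claw":1},
{"dx":-0.3,"dy":-27.6,"dz":0.3,"wx":0,"wy":0,"wz":-0.4,"claw":1},
{"dx":-0.1,"dy":-27.6,"dz":0.3,"wx":0,"wy":0,"wz":-0.4,"claw":1},
{"dx":0.1,"dy":-27.6,"dz":0.3,"wx":0,"wy":0,"wz":-0.4,"claw":1},
{"dx":0.3,"dy":-27.6,"dz":0.3,"wx":0,"wy":0,"wz":-0.4,"claw":1},
{"dx":0.5,"dy":-27.6,"dz":0.4,"wx":0,"wy":0,"wz":-0.4,"claw":1},
{"dx":0.7,"dy":-27.6,"dz":0.4,"wx":0,"wy":0,"wz":-0.4,"claw":1},
```

```bash
python3 -m jog '[{"dx":-1.5,"dy":-20,"dz":0,"wx":0,"wy":0,"wz":-0.4,"claw":1},{"dx":-1.5,"dy":-28,"dz":0,"wx":0,"wy":0,"wz":-0.4,"claw":1},{"dx":-1,"dy":-28,"dz":0,"wx":0,"wy":0,"wz":-0.4,"claw":1},{"dx":-1,"dy":-28,"dz":0,"wx":0,"wy":0,"wz":-0.4,"claw":1},{"dx":-1,"dy":-28,"dz":0,"wx":0,"wy":0,"wz":-0.4,"claw":1},{"dx":-0.5,"dy":-28,"dz":0,"wx":0,"wy":0,"wz":-0.4,"claw":1},{"dx":-0.5,"dy":-28,"dz":0,"wx":0,"wy":0,"wz":-0.4,"claw":1},{"dx":0,"dy":-28,"dz":0,"wx":0,"wy":0,"wz":-0.4,"claw":1}]';python3 -m jog '[{"dx":0,"dy":-28,"dz":0,"wx":0,"wy":0,"wz":-0.4,"claw":1},{"dx":0,"dy":-28,"dz":0,"wx":0,"wy":0,"wz":-0.4,"claw":1},{"dx":0.5,"dy":-28,"dz":0,"wx":0,"wy":0,"wz":-0.4,"claw":1},{"dx":0.5,"dy":-28,"dz":0,"wx":0,"wy":0,"wz":-0.4,"claw":1},{"dx":0,"dy":0,"dz":0,"wx":0,"wy":0,"wz":0,"claw":1},{"dx":0,"dy":0,"dz":0,"wx":0,"wy":0,"wz":0,"claw":1}]'; python3 -c "
from h import *
im=snap('side','s17');tool()
cv2.imwrite('pics/s17c.png',cv2.resize(im[140:300,290:480,::-1],None,fx=4,fy=3.6,interpolation=2))
plan([586,-65,110],-93.4,claw=1,nd=1)"
```

```text
t: 27.12
tool_pos: [573.4, -177.4, 197.1]
ee_rot: [-3.138, 0.139, 0.001]
force: [0.7, -0.4, -0.9]
gripper_width: 54.2
t: 27.62
tool_pos: [583.4, -66.2, 197.2]
ee_rot: [3.14, -0.093, -0.001]
force: [-0.5, 0.5, -1.2]
gripper_width: 53.9
t 27.67 p [583.3 -67.2 197.2] F [ 0.1  0.9 -1.1] w 54.2
x [ 0.998 -0.06  -0.001] y [-0.06  -0.998  0.   ] z [-0.001 -0.    -1.   ] q [-0.18  0.41  1.45 -0.    1.28  1.45]
from [583.3 -67.2 197.2] n 3 F [ 0.1  0.9 -1.1] w 54.2
{"dx":0.9,"dy":-0.8,"dz":29.1,"wx":0,"wy":0,"wz":0,"claw":1},
{"dx":0.9,"dy":-0.8,"dz":29.1,"wx":0,"wy":0,"wz":0,"claw":1},
{"dx":0.9,"dy":-0.8,"dz":29.1,"wx":0,"wy":0,"wz":0,"claw":1},
```

View pics/s17c.png

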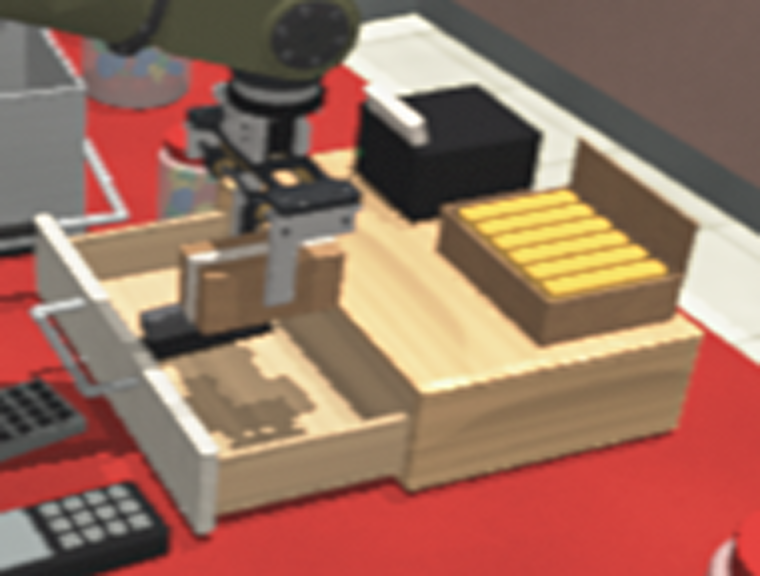

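```bash
python3 -m jog '[{"dx":1,"dy":-1,"dz":30,"wx":0,"wy":0,"wz":0,"claw":1},{"dx":1,"dy":0,"dz":30,"wx":0,"wy":0,"wz":0,"claw":1},{"dx":0,"dy":0,"dz":30,"wx":0,"wy":0,"wz":0,"claw":1},{"dx":0,"dy":0,"dz":20,"wx":0,"wy":0,"wz":0,"claw":1},{"dx":0,"dy":0,"dz":10,"wx":0,"wy":0,"wz":0,"claw":1},{"dx":0,"dy":0,"dz":5,"wx":0,"wy":0,"wz":0,"claw":1},{"dx":0,"dy":0,"dz":0,"wx":0,"wy":0,"wz":0,"claw":1}]';python3 -m jog '[{"dx":0,"dy":0,"dz":0,"wx":0,"wy":0,"wz":0,"claw":1},{"dx":0,"dy":0,"dz":2,"wx":0,"wy":0,"wz":0,"claw":1},{"dx":0,"dy":0,"dz":1,"wx":0,"wy":0,"wz":0,"claw":1},{"dx":0,"dy":0,"dz":0,"wx":0,"wy":0,"wz":0,"claw":1}]'
```

```text
t: 28.25
tool_pos: [585.4, -67.0, 72.2]
ee_rot: [-3.14, 0.097, 0.001]
force: [-0.4, -0.4, -0.6]
gripper_width: 53.7
t: 28.58
tool_pos: [585.7, -66.4, 70.0]
ee_rot: [3.14, -0.096, 0.001]
force: [1.1, 0.6, -1.2]
gripper_width: 54.4
```

```bash
python3 -m jog '[{"dx":0,"dy":0,"dz":2,"wx":0,"wy":0,"wz":0,"claw":1},{"dx":0,"dy":0,"dz":1.5,"wx":0,"wy":0,"wz":0,"claw":1},{"dx":0,"dy":0,"dz":0,"wx":0,"wy":0,"wz":0,"claw":1},{"dx":0,"dy":0,"dz":0,"wx":0,"wy":0,"wz":0,"claw":1}]'; python3 -c "
from h import *
tool()"
```

```text
t: 28.92
tool_pos: [586.1, -66.4, 66.6]
ee_rot: [3.14, -0.096, 0.003]
force: [2.0, -0.6, 4.7]
gripper_width: 53.8
t 28.92 p [586.1 -66.4  66.6] F [ 2.  -0.6  4.7] w 53.8
x [ 0.998 -0.061  0.002] y [-0.061 -0.998  0.   ] z [ 0.002 -0.    -1.   ] q [-0.17  0.56  1.55  0.    1.02  1.46]
```

Floor contact felt (z 66.6 as expected). Release.

```bash
python3 -m jog '[{"dx":0,"dy":0,"dz":0,"wx":0,"wy":0,"wz":0,"claw":-0.6},{"dx":0,"dy":0,"dz":0,"wx":0,"wy":0,"wz":0,"claw":-0.6},{"dx":0,"dy":0,"dz":0,"wx":0,"wy":0,"wz":0,"claw":-0.6},{"dx":0,"dy":0,"dz":0,"wx":0,"wy":0,"wz":0,"claw":-0.6},{"dx":0,"dy":0,"dz":0,"wx":0,"wy":0,"wz":0,"claw":-0.6},{"dx":0,"dy":0,"dz":-10,"wx":0,"wy":0,"wz":0,"claw":-0.6},{"dx":0,"dy":0,"dz":-30,"wx":0,"wy":0,"wz":0,"claw":-0.6},{"dx":0,"dy":0,"dz":-35,"wx":0,"wy":0,"wz":0,"claw":-0.6}]'; python3 -m jog '[{"dx":0,"dy":0,"dz":-35,"wx":0,"wy":0,"wz":0,"claw":0.15},{"dx":0,"dy":0,"dz":-35,"wx":0,"wy":0,"wz":0,"claw":0.15}]';python3 -c "
from h import *
im=snap('side','s18');tool()
plan([447,20,215],-3.5,claw=0.15,nd=1)"
```

```text
t: 29.58
tool_pos: [584.6, -66.2, 140.8]
ee_rot: [-3.14, 0.096, 0.006]
force: [0.3, 0.0, 0.7]
gripper_width: 75.5
t: 29.75
tool_pos: [585.2, -66.3, 213.4]
ee_rot: [3.14, -0.096, 0.0]
force: [0.1, -0.7, 0.1]
gripper_width: 65.3
t 29.8 p [587.3 -66.6 221.1] F [ 1.4 -0.5  7. ] w 61.3
x [ 0.998 -0.061  0.01 ] y [-0.061 -0.998  0.001] z [ 0.01  -0.002 -1.   ] q [-0.17  0.39  1.42  0.    1.32  1.46]
from [587.3 -66.6 221.1] n 14 F [ 1.4 -0.5  7. ] w 61.3
{"dx":-10.4,"dy":-5.6,"dz":0.3,"wx":0,"wy":0,"wz":-6.4,"claw":0.15},
{"dx":-9.7,"dy":-6.7,"dz":0.3,"wx":0,"wy":0,"wz":-6.4,"claw":0.15},
{"dx":-8.9,"dy":-7.7,"dz":0.3,"wx":0,"wy":0,"wz":-6.4,"claw":0.15},
{"dx":-8,"dy":-8.7,"dz":0.3,"wx":0,"wy":0,"wz":-6.4,"claw":0.15},
{"dx":-6.9,"dy":-9.5,"dz":0.4,"wx":0,"wy":0,"wz":-6.4,"claw":0.15},
{"dx":-5.8,"dy":-10.2,"dz":0.4,"wx":0,"wy":0,"wz":-6.4,"claw":0.15},
{"dx":-4.6,"dy":-10.8,"dz":0.4,"wx":0,"wy":0,"wz":-6.4,"claw":0.15},
{"dx":-3.4,"dy":-11.3,"dz":0.4,"wx":0,"wy":0,"wz":-6.4,"claw":0.15},
{"dx":-2.1,"dy":-11.6,"dz":0.4,"wx":0,"wy":0,"wz":-6.4,"claw":0.15},
{"dx":-0.8,"dy":-11.8,"dz":0.4,"wx":0,"wy":0,"wz":-6.4,"claw":0.15},
{"dx":0.5,"dy":-11.8,"dz":0.4,"wx":0,"wy":0,"wz":-6.4,"claw":0.15},
{"dx":1.8,"dy":-11.6,"dz":0.4,"wx":0,"wy":0,"wz":-6.4,"claw":0.15},
{"dx":3.1,"dy":-11.4,"dz":0.4,"wx":0,"wy":0,"wz":-6.4,"claw":0.15},
{"dx":4.4,"dy":-10.9,"dz":0.4,"wx":0,"wy":0,"wz":-6.4,"claw":0.15},
```

View pics/s18.png

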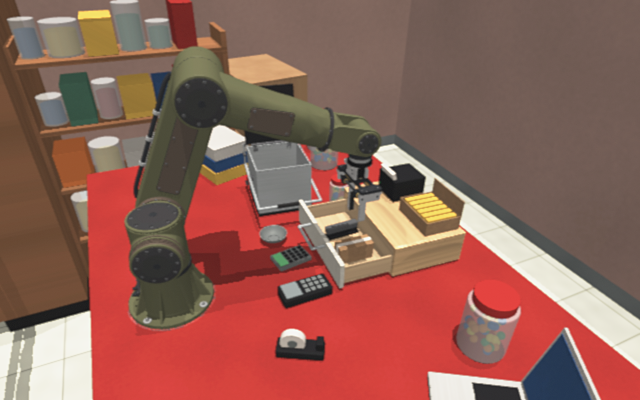

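```bash
python3 -m jog '[{"dx":-10,"dy":-6,"dz":0,"wx":0,"wy":0,"wz":-6.4,"claw":0.15},{"dx":-10,"dy":-7,"dz":0,"wx":0,"wy":0,"wz":-6.4,"claw":0.15},{"dx":-9,"dy":-8,"dz":0,"wx":0,"wy":0,"wz":-6.4,"claw":0.15},{"dx":-8,"dy":-9,"dz":0,"wx":0,"wy":0,"wz":-6.4,"claw":0.15},{"dx":-7,"dy":-10,"dz":0,"wx":0,"wy":0,"wz":-6.4,"claw":0.15},{"dx":-6,"dy":-10,"dz":0,"wx":0,"wy":0,"wz":-6.4,"claw":0.15},{"dx":-5,"dy":-11,"dz":0,"wx":0,"wy":0,"wz":-6.4,"claw":0.15},{"dx":-3,"dy":-11,"dz":0,"wx":0,"wy":0,"wz":-6.4,"claw":0.15}]'; python3 -m jog '[{"dx":-2,"dy":-12,"dz":0,"wx":0,"wy":0,"wz":-6.4,"claw":0.15},{"dx":-1,"dy":-12,"dz":0,"wx":0,"wy":0,"wz":-6.4,"claw":0.15},{"dx":0,"dy":-12,"dz":0,"wx":0,"wy":0,"wz":-6.4,"claw":0.15},{"dx":2,"dy":-12,"dz":0,"wx":0,"wy":0,"wz":-6.4,"claw":0.15},{"dx":3,"dy":-11,"dz":0,"wx":0,"wy":0,"wz":-6.4,"claw":0.15},{"dx":4,"dy":-11,"dz":0,"wx":0,"wy":0,"wz":-6.4,"claw":0.15},{"dx":0,"dy":0,"dz":0,"wx":0,"wy":0,"wz":0,"claw":0.15},{"dx":0,"dy":0,"dz":0,"wx":0,"wy":0,"wz":0,"claw":0.15}]';python3 -c "
from h import *
im=snap('side','s19');im=snap('top','t19');tool()
plan([447,20,130],-3.5,claw=0.15,nd=1)"
```

```text
t: 30.47
tool_pos: [504.4, -15.1, 211.5]
ee_rot: [2.87, 1.278, 0.001]
force: [-0.8, -0.0, -0.0]
gripper_width: 39.8
t: 31.13
tool_pos: [444.2, 21.9, 211.6]
ee_rot: [2.298, 2.141, 0.001]
force: [-0.2, -0.5, 0.6]
gripper_width: 39.9
t 31.23 p [444.5  21.6 211.2] F [-0.3  0.3 -1.2] w 40.1
x [ 0.072  0.997 -0.   ] y [ 0.997 -0.072  0.001] z [ 0.001 -0.    -1.   ] q [-0.03  0.08  1.83 -0.    1.23  0.04]
from [444.5  21.6 211.2] n 3 F [-0.3  0.3 -1.2] w 40.1
{"dx":-0.5,"dy":0.8,"dz":27.1,"wx":0,"wy":0,"wz":-0.2,"claw":0.15},
{"dx":-0.5,"dy":0.8,"dz":27.1,"wx":0,"wy":0,"wz":-0.2,"claw":0.15},
{"dx":-0.5,"dy":0.8,"dz":27.1,"wx":0,"wy":0,"wz":-0.2,"claw":0.15},
```

View pics/t19.png

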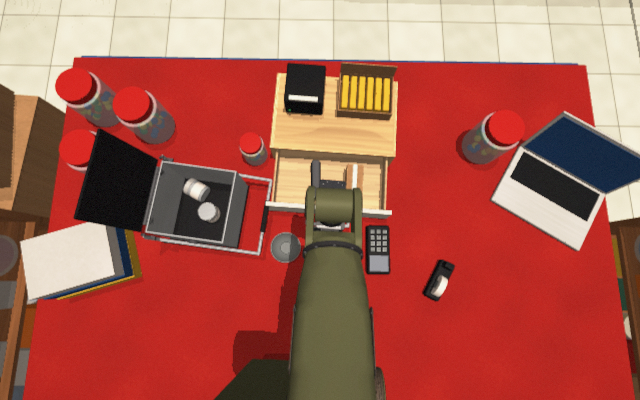

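View pics/s19.png

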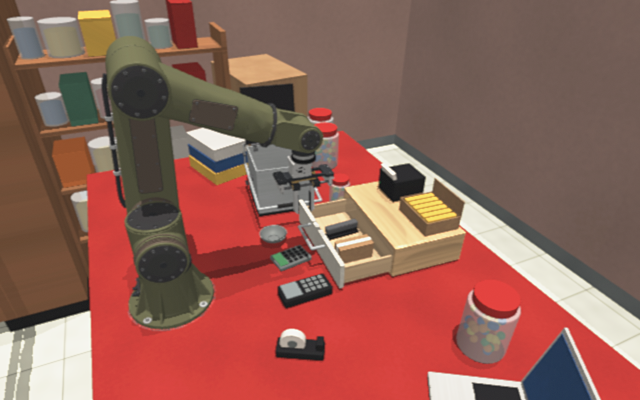

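```bash
python3 -m jog '[{"dx":0,"dy":3,"dz":28,"wx":0,"wy":0,"wz":-0.5,"claw":0.15},{"dx":0,"dy":0,"dz":28,"wx":0,"wy":0,"wz":0,"claw":0.15},{"dx":0,"dy":0,"dz":28,"wx":0,"wy":0,"wz":0,"claw":0.15},{"dx":0,"dy":0,"dz":20,"wx":0,"wy":0,"wz":0,"claw":0.15},{"dx":0,"dy":0,"dz":15,"wx":0,"wy":0,"wz":0,"claw":0.15},{"dx":0,"dy":0,"dz":0,"wx":0,"wy":0,"wz":0,"claw":0.15}]'; python3 -m jog '[{"dx":0,"dy":0,"dz":0,"wx":0,"wy":0,"wz":0,"claw":1},{"dx":0,"dy":0,"dz":0,"wx":0,"wy":0,"wz":0,"claw":1},{"dx":0,"dy":0,"dz":0,"wx":0,"wy":0,"wz":0,"claw":1},{"dx":0,"dy":0,"dz":0,"wx":0,"wy":0,"wz":0,"claw":1},{"dx":0,"dy":0,"dz":0,"wx":0,"wy":0,"wz":0,"claw":1},{"dx":0,"dy":0,"dz":0,"wx":0,"wy":0,"wz":0,"claw":1},{"dx":0,"dy":0,"dz":0,"wx":0,"wy":0,"wz":0,"claw":1}]' 25
```

```text
t: 31.73
tool_pos: [446.1, 21.4, 89.3]
ee_rot: [-2.287, -2.149, 0.005]
force: [-0.2, 0.1, 0.6]
gripper_width: 40.0
t: 32.32
tool_pos: [447.5, 21.7, 92.7]
ee_rot: [2.286, 2.154, 0.002]
force: [0.1, 0.3, 7.0]
gripper_width: 8.9
```

```bash
python3 -m jog '[{"dx":0,"dy":4,"dz":0,"wx":0,"wy":0,"wz":0,"claw":1},{"dx":0,"dy":7,"dz":0,"wx":0,"wy":0,"wz":0,"claw":1},{"dx":0,"dy":10,"dz":0,"wx":0,"wy":0,"wz":0,"claw":1},{"dx":0,"dy":12,"dz":0,"wx":0,"wy":0,"wz":0,"claw":1},{"dx":0,"dy":12,"dz":0,"wx":0,"wy":0,"wz":0,"claw":1},{"dx":0,"dy":12,"dz":0,"wx":0,"wy":0,"wz":0,"claw":1},{"dx":0,"dy":12,"dz":0,"wx":0,"wy":0,"wz":0,"claw":1},{"dx":0,"dy":12,"dz":0,"wx":0,"wy":0,"wz":0,"claw":1}]';python3 -m jog '[{"dx":0,"dy":12,"dz":0,"wx":0,"wy":0,"wz":0,"claw":1},{"dx":0,"dy":12,"dz":0,"wx":0,"wy":0,"wz":0,"claw":1},{"dx":0,"dy":12,"dz":0,"wx":0,"wy":0,"wz":0,"claw":1},{"dx":0,"dy":12,"dz":0,"wx":0,"wy":0,"wz":0,"claw":1},{"dx":0,"dy":10,"dz":0,"wx":0,"wy":0,"wz":0,"claw":1},{"dx":0,"dy":8,"dz":0,"wx":0,"wy":0,"wz":0,"claw":1},{"dx":0,"dy":6,"dz":0,"wx":0,"wy":0,"wz":0,"claw":1},{"dx":0,"dy":4,"dz":0,"wx":0,"wy":0,"wz":0,"claw":1}]'; python3 -m jog '[{"dx":0,"dy":3,"dz":0,"wx":0,"wy":0,"wz":0,"claw":1},{"dx":0,"dy":3,"dz":0,"wx":0,"wy":0,"wz":0,"claw":1},{"dx":0,"dy":0,"dz":0,"wx":0,"wy":0,"wz":0,"claw":1}]'
```

```text
t: 32.98
tool_pos: [528.7, 16.5, 92.7]
ee_rot: [2.286, 2.154, 0.0]
force: [-2.9, -3.1, 8.3]
gripper_width: 9.3
t: 33.65
tool_pos: [604.6, 11.6, 92.7]
ee_rot: [2.286, 2.153, -0.0]
force: [-1.5, -5.3, 7.1]
gripper_width: 9.2
t: 33.9
tool_pos: [610.5, 11.2, 92.7]
ee_rot: [2.285, 2.153, 0.0]
force: [1.4, -5.1, 5.8]
gripper_width: 9.1
```

```bash
python3 -m jog '[{"dx":0,"dy":3,"dz":0,"wx":0,"wy":0,"wz":0,"claw":1},{"dx":0,"dy":3,"dz":0,"wx":0,"wy":0,"wz":0,"claw":1},{"dx":0,"dy":0,"dz":0,"wx":0,"wy":0,"wz":0,"claw":1}]';python3 -m jog '[{"dx":0,"dy":2,"dz":0,"wx":0,"wy":0,"wz":0,"claw":1},{"dx":0,"dy":2,"dz":0,"wx":0,"wy":0,"wz":0,"claw":1},{"dx":0,"dy":0,"dz":0,"wx":0,"wy":0,"wz":0,"claw":1}]'
```

```text
t: 34.15
tool_pos: [616.5, 10.8, 92.7]
ee_rot: [2.285, 2.153, 0.0]
force: [1.7, -5.3, 5.3]
gripper_width: 9.4
t: 34.4
tool_pos: [617.0, 10.8, 92.4]
ee_rot: [-2.283, -2.151, 0.011]
force: [-28.8, -4.8, 21.5]
gripper_width: 9.3
```

```bash
python3 -m jog '[{"dx":0,"dy":-2.5,"dz":0,"wx":0,"wy":0,"wz":0,"claw":1},{"dx":0,"dy":0,"dz":0,"wx":0,"wy":0,"wz":0,"claw":0.3},{"dx":0,"dy":0,"dz":0,"wx":0,"wy":0,"wz":0,"claw":0.3},{"dx":0,"dy":0,"dz":0,"wx":0,"wy":0,"wz":0,"claw":0.3},{"dx":0,"dy":0,"dz":-20,"wx":0,"wy":0,"wz":0,"claw":0.3},{"dx":0,"dy":0,"dz":-30,"wx":0,"wy":0,"wz":0,"claw":0.3},{"dx":0,"dy":0,"dz":-35,"wx":0,"wy":0,"wz":0,"claw":0.3},{"dx":0,"dy":0,"dz":-35,"wx":0,"wy":0,"wz":0,"claw":0.3}]';python3 -m jog '[{"dx":0,"dy":-25,"dz":-20,"wx":0,"wy":0,"wz":0,"claw":-0.2},{"dx":0,"dy":-30,"dz":0,"wx":0,"wy":0,"wz":0,"claw":-0.2},{"dx":0,"dy":-30,"dz":0,"wx":0,"wy":0,"wz":0,"claw":-0.2},{"dx":0,"dy":-30,"dz":0,"wx":0,"wy":0,"wz":0,"claw":-0.2},{"dx":0,"dy":0,"dz":0,"wx":0,"wy":0,"wz":0,"claw":-0.2}]'; python3 -c "
from h import *
im=snap('side','s20');im=snap('top','t20');tool()
cv2.imwrite('pics/t20c.png',cv2.resize(im[110:230,230:430,::-1],None,fx=4,fy=4,interpolation=2))
im=cv2.imread('pics/s20.png');cv2.imwrite('pics/s20c.png',cv2.resize(im[130:290,235:435],None,fx=4,fy=3.7,interpolation=2))
"
```

```text
t: 35.07
tool_pos: [617.0, 11.7, 212.9]
ee_rot: [-2.286, -2.154, 0.001]
force: [0.4, 0.9, 0.7]
gripper_width: 33.2
t: 35.48
tool_pos: [498.9, 18.9, 232.0]
ee_rot: [-2.285, -2.155, 0.001]
force: [0.1, -0.2, 1.4]
gripper_width: 56.3
t 35.58 p [502.4  18.5 232.5] F [-0.5  0.1  0.5] w 56.4
x [0.059 0.998 0.   ] y [ 0.998 -0.059  0.001] z [ 0.001  0.    -1.   ] q [-0.04  0.19  1.65  0.    1.3   0.02]
```

View pics/t20c.png

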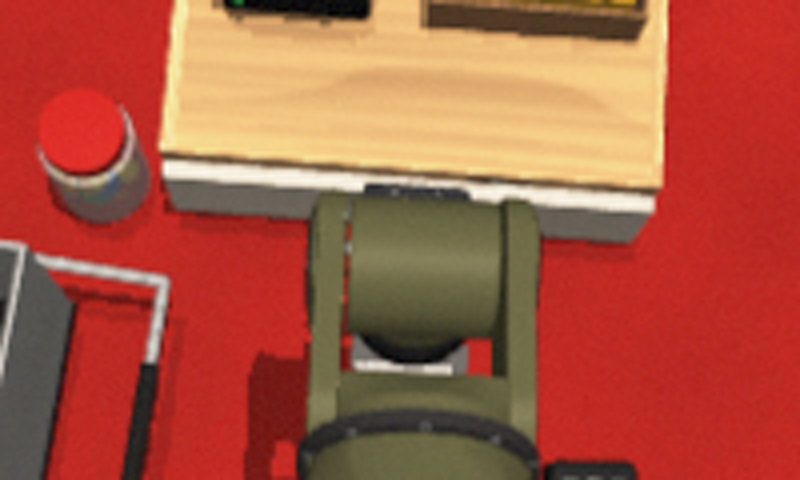

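View pics/s20c.png

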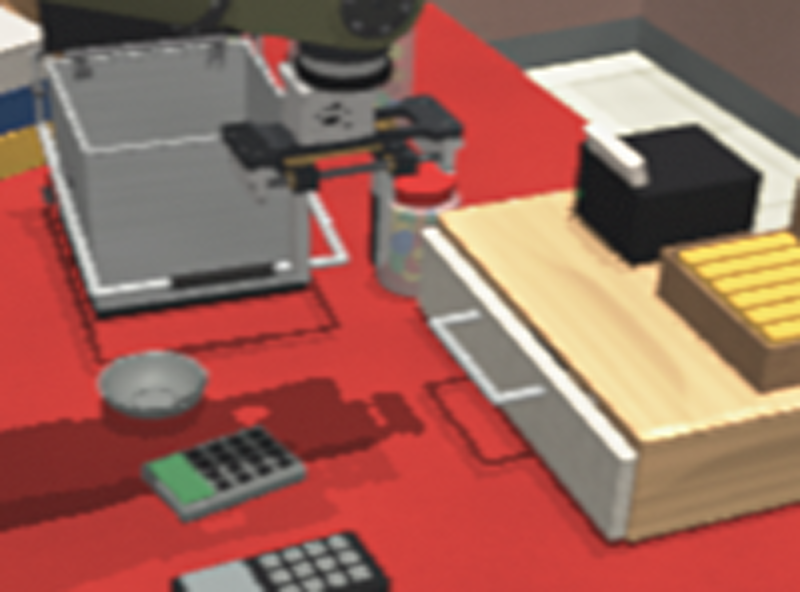

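```bash
python3 -c "
from h import *
print(unproj('side',[[235+172/4,130+280/3.7],[235+275/4,130+268/3.7]],90).round(1))
a=cv2.imread('pics/t20.png');cv2.imwrite('pics/t20d.png',cv2.resize(a[180:270,220:300],None,fx=7,fy=6.5,interpolation=2))
M=R.from_rotvec(monitor.sense()['ee_rot'])
"
```

```text
[[431.3 224.9  90. ]
 [526.9 208.1  90. ]]
```

View pics/t20d.png

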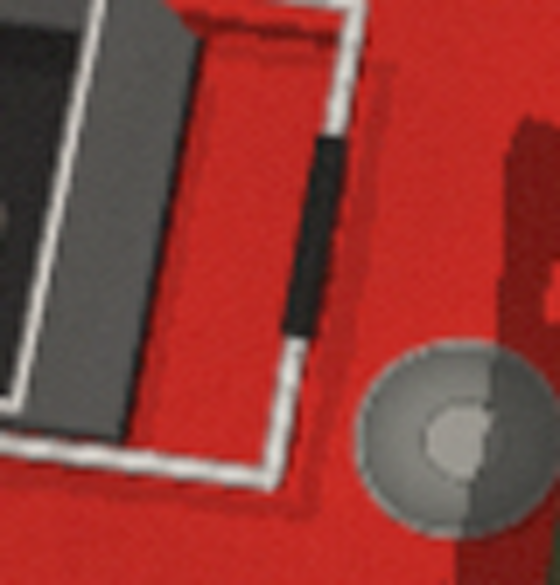

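```bash
python3 -c "
from h import *
P=unproj('top',[[267.3,201.1],[262.9,231.8]],92);print(P.round(1),P.mean(0).round(1))
a=np.deg2rad(83.8);y=np.array([np.cos(a),np.sin(a),0]);z=np.array([0,0,-1.])
B=R.from_matrix(np.c_[np.cross(y,z),y,z]); T=B*R.from_rotvec([-25,0,0],degrees=True)
zt=T.apply([0,0,1]);print('zt',zt,'yt',T.apply([0,1,0]))
b=np.array([477,215,90]); print('tcp',b-6*zt,'pre',b-85*zt)
print('rotate first'); plan([470,130,235],83.8,n=14,claw=-0.2,nd=1)
"
```

```text
[[520.7 209.6  92. ]
 [423.7 219.8  92. ]] [472.2 214.7  92. ]
zt [ 0.0456425   0.42014635 -0.90630779] yt [0.09788066 0.90100676 0.42261826]
tcp [476.726145   212.47912189  95.43784672] pre [473.1203875  179.28756005 167.0361619 ]
rotate first
from [502.4  18.5 232.5] n 14 F [-0.5  0.1  0.5] w 56.4
{"dx":7.8,"dy":-2.8,"dz":-0.2,"wx":0,"wy":0,"wz":-6.2,"claw":-0.2},
{"dx":8.1,"dy":-1.9,"dz":-0.2,"wx":0,"wy":0,"wz":-6.2,"claw":-0.2},
{"dx":8.2,"dy":-1,"dz":-0.2,"wx":0,"wy":0,"wz":-6.2,"claw":-0.2},
{"dx":8.3,"dy":-0.1,"dz":-0.2,"wx":0,"wy":0,"wz":-6.2,"claw":-0.2},
{"dx":8.3,"dy":0.8,"dz":-0.2,"wx":0,"wy":0,"wz":-6.2,"claw":-0.2},
{"dx":8.1,"dy":1.7,"dz":-0.2,"wx":0,"wy":0,"wz":-6.2,"claw":-0.2},
{"dx":7.9,"dy":2.5,"dz":-0.2,"wx":0,"wy":0,"wz":-6.2,"claw":-0.2},
{"dx":7.6,"dy":3.4,"dz":-0.2,"wx":0,"wy":0,"wz":-6.2,"claw":-0.2},
{"dx":7.2,"dy":4.2,"dz":-0.2,"wx":0,"wy":0,"wz":-6.2,"claw":-0.2},
{"dx":6.7,"dy":4.9,"dz":-0.2,"wx":0,"wy":0,"wz":-6.2,"claw":-0.2},
{"dx":6.1,"dy":5.6,"dz":-0.2,"wx":0,"wy":0,"wz":-6.2,"claw":-0.2},
{"dx":5.4,"dy":6.2,"dz":-0.2,"wx":0,"wy":0,"wz":-6.2,"claw":-0.2},
{"dx":4.7,"dy":6.8,"dz":-0.2,"wx":0,"wy":0,"wz":-6.2,"claw":-0.2},
{"dx":4,"dy":7.3,"dz":-0.2,"wx":0,"wy":0,"wz":-6.2,"claw":-0.2},
```

```bash
python3 -m jog '[{"dx":8,"dy":-3,"dz":0,"wx":0,"wy":0,"wz":-6.2,"claw":-0.2},{"dx":8,"dy":-2,"dz":0,"wx":0,"wy":0,"wz":-6.2,"claw":-0.2},{"dx":8,"dy":-1,"dz":0,"wx":0,"wy":0,"wz":-6.2,"claw":-0.2},{"dx":8,"dy":0,"dz":0,"wx":0,"wy":0,"wz":-6.2,"claw":-0.2},{"dx":8,"dy":1,"dz":0,"wx":0,"wy":0,"wz":-6.2,"claw":-0.2},{"dx":8,"dy":2,"dz":0,"wx":0,"wy":0,"wz":-6.2,"claw":-0.2},{"dx":8,"dy":3,"dz":0,"wx":0,"wy":0,"wz":-6.2,"claw":-0.2},{"dx":8,"dy":3,"dz":0,"wx":0,"wy":0,"wz":-6.2,"claw":-0.2}]';python3 -m jog '[{"dx":7,"dy":4,"dz":0,"wx":0,"wy":0,"wz":-6.2,"claw":-0.2},{"dx":7,"dy":5,"dz":0,"wx":0,"wy":0,"wz":-6.2,"claw":-0.2},{"dx":6,"dy":6,"dz":0,"wx":0,"wy":0,"wz":-6.2,"claw":-0.2},{"dx":5,"dy":6,"dz":0,"wx":0,"wy":0,"wz":-6.2,"claw":-0.2},{"dx":5,"dy":7,"dz":0,"wx":0,"wy":0,"wz":-6.2,"claw":-0.2},{"dx":4,"dy":7,"dz":0,"wx":0,"wy":0,"wz":-6.2,"claw":-0.2},{"dx":0,"dy":0,"dz":0,"wx":0,"wy":0,"wz":0,"claw":-0.2},{"dx":0,"dy":0,"dz":0,"wx":0,"wy":0,"wz":0,"claw":-0.2}]'; python3 -c "
from h import *
tool()
a=np.deg2rad(83.8);y=np.array([np.cos(a),np.sin(a),0]);z=np.array([0,0,-1.])
B=R.from_matrix(np.c_[np.cross(y,z),y,z]); T=B*R.from_rotvec([-25,0,0],degrees=True)
zt=T.apply([0,0,1]);plan(np.array([474,215,91])-100*zt,rot=T,n=8,claw=-0.2)"
```

```text
t: 36.25
tool_pos: [485.5, 82.6, 231.7]
ee_rot: [-1.164, -2.918, -0.0]
force: [-0.8, 1.1, -0.8]
gripper_width: 56.4
t: 36.92
tool_pos: [471.6, 130.1, 231.7]
ee_rot: [-0.185, -3.136, 0.0]
force: [-0.1, 0.1, 0.5]
gripper_width: 56.1
t 36.92 p [471.6 130.1 231.7] F [-0.1  0.1  0.5] w 56.1
x [-0.993  0.118  0.   ] y [ 0.118  0.993 -0.   ] z [-0. -0. -1.] q [ 0.19  0.16  1.69 -0.    1.29 -1.26]
from [471.6 130.1 231.7] n 8 F [-0.1  0.1  0.5] w 56.1
{"dx":0.9,"dy":5.3,"dz":6.3,"wx":-3.1,"wy":0,"wz":-0.1,"claw":-0.2},
{"dx":0.9,"dy":4.9,"dz":6.5,"wx":-3.1,"wy":0,"wz":-0.1,"claw":-0.2},
{"dx":0.9,"dy":4.6,"dz":6.8,"wx":-3.1,"wy":0,"wz":-0.1,"claw":-0.2},
{"dx":0.9,"dy":4.2,"dz":7,"wx":-3.1,"wy":0,"wz":-0.1,"claw":-0.2},
{"dx":0.9,"dy":3.8,"dz":7.3,"wx":-3.1,"wy":0,"wz":-0.1,"claw":-0.2},
{"dx":0.9,"dy":3.4,"dz":7.5,"wx":-3.1,"wy":0,"wz":-0.1,"claw":-0.2},
{"dx":0.9,"dy":3,"dz":7.6,"wx":-3.1,"wy":0,"wz":-0.1,"claw":-0.2},
{"dx":0.9,"dy":2.6,"dz":7.8,"wx":-3.1,"wy":0,"wz":-0.1,"claw":-0.2},
```

```bash
python3 -m jog '[{"dx":1,"dy":5,"dz":6,"wx":-3.1,"wy":0,"wz":0,"claw":-0.2},{"dx":1,"dy":5,"dz":6.5,"wx":-3.1,"wy":0,"wz":0,"claw":-0.2},{"dx":1,"dy":4.5,"dz":7,"wx":-3.1,"wy":0,"wz":0,"claw":-0.2},{"dx":1,"dy":4,"dz":7,"wx":-3.1,"wy":0,"wz":0,"claw":-0.2},{"dx":1,"dy":4,"dz":7,"wx":-3.1,"wy":0,"wz":0,"claw":-0.2},{"dx":1,"dy":3.5,"dz":7.5,"wx":-3.1,"wy":0,"wz":0,"claw":-0.2},{"dx":1,"dy":3,"dz":7.5,"wx":-3.1,"wy":0,"wz":0,"claw":-0.2},{"dx":1,"dy":2.5,"dz":8,"wx":-3.1,"wy":0,"wz":0,"claw":-0.2}]'; python3 -m jog '[{"dx":0,"dy":0,"dz":0,"wx":0,"wy":0,"wz":0,"claw":-0.2},{"dx":0,"dy":0,"dz":0,"wx":0,"wy":0,"wz":0,"claw":-0.2}]';python3 -c "
from h import *
im=snap('side','s21');s,M=tool()
cv2.imwrite('pics/s21c.png',cv2.resize(im[100:260,220:400,::-1],None,fx=4,fy=3.6,interpolation=2))
print('bar in tool',(M.T@(np.array([474,215,91])-s['tool_pos'])).round(1))"
```

```text
t: 37.58
tool_pos: [468.6, 172.1, 181.9]
ee_rot: [0.183, 3.038, 0.672]
force: [0.8, -0.4, -0.4]
gripper_width: 56.3
t: 37.75
tool_pos: [468.2, 171.7, 181.8]
ee_rot: [0.181, 3.041, 0.666]
force: [0.3, 0.4, 0.5]
gripper_width: 56.7
t 37.8 p [468.4 171.9 182.4] F [0.  0.5 0.8] w 56.4
x [-0.993  0.117  0.   ] y [0.107 0.902 0.418] z [ 0.049  0.415 -0.909] q [ 0.07  0.18  1.84  0.48  1.08 -1.6 ]
bar in tool [ -0.6   1.3 101.2]
```

View pics/s21c.png

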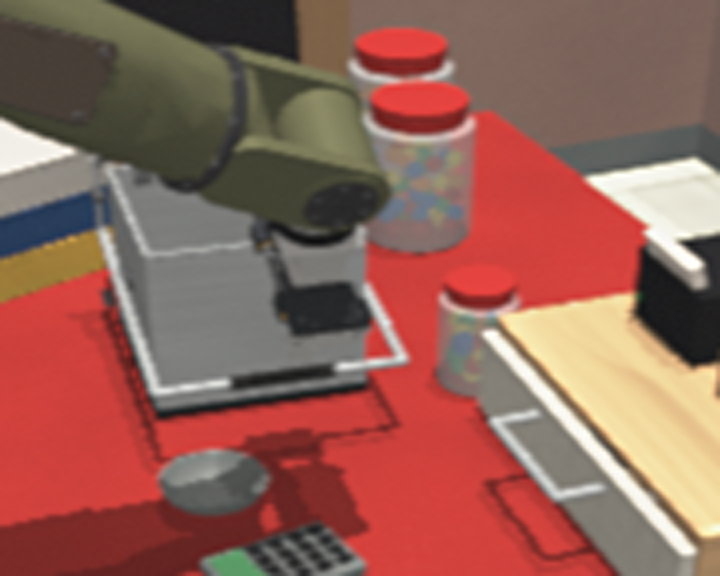

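```bash
python3 -m jog '[{"dx":0,"dy":1,"dz":15,"wx":0,"wy":0,"wz":0,"claw":-0.2},{"dx":0,"dy":0,"dz":20,"wx":0,"wy":0,"wz":0,"claw":-0.2},{"dx":0,"dy":0,"dz":20,"wx":0,"wy":0,"wz":0,"claw":-0.2},{"dx":0,"dy":0,"dz":15,"wx":0,"wy":0,"wz":0,"claw":-0.2},{"dx":0,"dy":0,"dz":0,"wx":0,"wy":0,"wz":0,"claw":-0.2},{"dx":0,"dy":0,"dz":0,"wx":0,"wy":0,"wz":0,"claw":-0.2}]';python3 -c "
from h import *
im=snap('side','s22');s,M=tool()
cv2.imwrite('pics/s22c.png',cv2.resize(im[100:260,220:400,::-1],None,fx=4,fy=3.6,interpolation=2))
im=snap('top','t22')
cv2.imwrite('pics/t22c.png',cv2.resize(im[160:280,190:330,::-1],None,fx=5,fy=4.8,interpolation=2))
print('bar in tool',(M.T@(np.array([474,215,91])-s['tool_pos'])).round(1))"
```

```text
t: 38.3
tool_pos: [471.5, 202.6, 119.3]
ee_rot: [0.175, 3.04, 0.667]
force: [0.1, -0.1, 0.2]
gripper_width: 56.2
t 38.35 p [471.8 202.5 119.9] F [-0.8 -0.6  0.8] w 56.2
x [-0.993  0.115 -0.001] y [0.104 0.902 0.419] z [ 0.049  0.416 -0.908] q [ 0.14  0.29  1.88  0.53  0.93 -1.63]
bar in tool [-0.7 -0.6 31.6]
```

View pics/s22c.png

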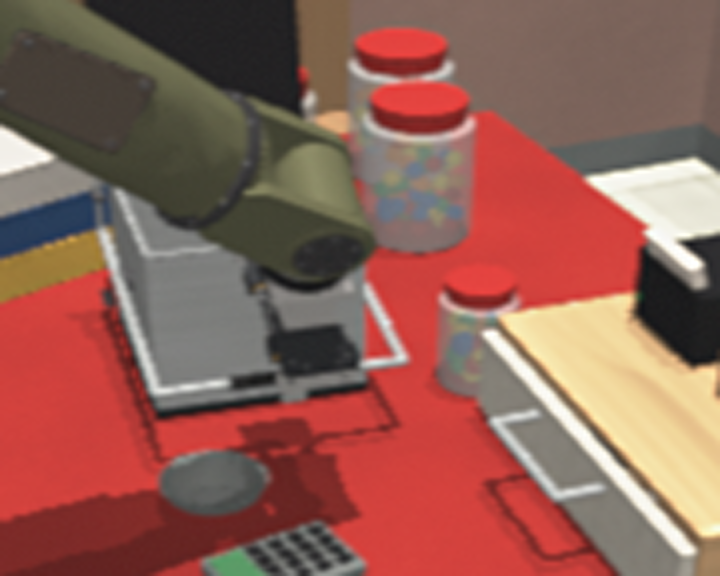

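View pics/t22c.png

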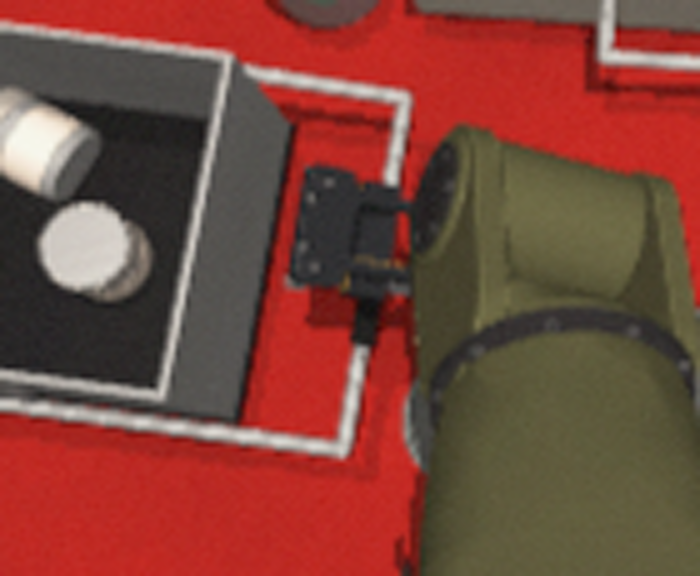

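```bash
python3 -m jog '[{"dx":0,"dy":0,"dz":10,"wx":0,"wy":0,"wz":0,"claw":-0.2},{"dx":0,"dy":0,"dz":8,"wx":0,"wy":0,"wz":0,"claw":-0.2},{"dx":0,"dy":0,"dz":5,"wx":0,"wy":0,"wz":0,"claw":-0.2},{"dx":0,"dy":0,"dz":0,"wx":0,"wy":0,"wz":0,"claw":-0.2},{"dx":0,"dy":0,"dz":0,"wx":0,"wy":0,"wz":0,"claw":-0.2}]';python3 -m jog '[{"dx":0,"dy":0,"dz":0,"wx":0,"wy":0,"wz":0,"claw":1},{"dx":0,"dy":0,"dz":0,"wx":0,"wy":0,"wz":0,"claw":1},{"dx":0,"dy":0,"dz":0,"wx":0,"wy":0,"wz":0,"claw":1},{"dx":0,"dy":0,"dz":0,"wx":0,"wy":0,"wz":0,"claw":1},{"dx":0,"dy":0,"dz":0,"wx":0,"wy":0,"wz":0,"claw":1},{"dx":0,"dy":0,"dz":0,"wx":0,"wy":0,"wz":0,"claw":1},{"dx":0,"dy":0,"dz":0,"wx":0,"wy":0,"wz":0,"claw":1},{"dx":0,"dy":0,"dz":0,"wx":0,"wy":0,"wz":0,"claw":1}]' 25; python3 -c "
from h import *
s,M=tool();print('up 10 in tool',(M.T@[0,0,10]).round(2))
im=snap('side','s23')
cv2.imwrite('pics/s23c.png',cv2.resize(im[100:260,220:400,::-1],None,fx=4,fy=3.6,interpolation=2))"
```

```text
t: 38.82
tool_pos: [472.3, 212.2, 97.8]
ee_rot: [0.175, 3.04, 0.668]
force: [-0.4, -0.7, -0.8]
gripper_width: 56.3
t: 39.48
tool_pos: [472.6, 212.9, 98.6]
ee_rot: [0.175, 3.039, 0.671]
force: [-0.3, 7.7, 2.1]
gripper_width: 15.1
t 39.48 p [472.6 212.9  98.6] F [-0.3  7.7  2.1] w 15.1
x [-0.993  0.115 -0.   ] y [0.104 0.901 0.421] z [ 0.049  0.418 -0.907] q [ 0.16  0.33  1.88  0.55  0.88 -1.64]
up 10 in tool [-0.    4.21 -9.07]
```

View pics/s23c.png

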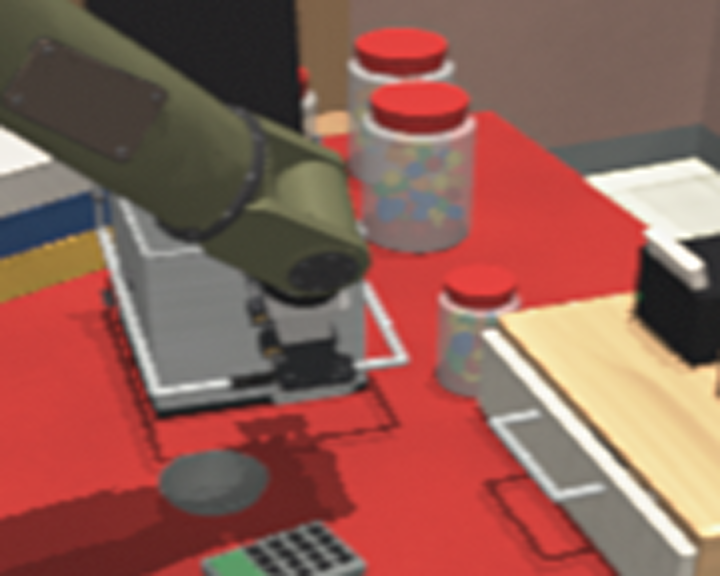

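```bash
python3 -m jog '[{"dx":0,"dy":1.7,"dz":-3.6,"wx":0,"wy":0,"wz":0,"claw":1},{"dx":0,"dy":2.1,"dz":-4.5,"wx":0,"wy":0,"wz":0,"claw":1},{"dx":0,"dy":2.1,"dz":-4.5,"wx":0,"wy":0,"wz":0,"claw":1},{"dx":0,"dy":2.1,"dz":-4.5,"wx":0,"wy":0,"wz":0,"claw":1}]'; python3 -m jog '[{"dx":0,"dy":2.1,"dz":-4.5,"wx":0,"wy":0,"wz":0,"claw":1},{"dx":0,"dy":2.1,"dz":-4.5,"wx":0,"wy":0,"wz":0,"claw":1},{"dx":0,"dy":0,"dz":0,"wx":0,"wy":0,"wz":0,"claw":1}]'; python3 -c "
from h import *
s,M=tool()
im=snap('side','s24')
cv2.imwrite('pics/s24c.png',cv2.resize(im[60:260,200:400,::-1],None,fx=3,fy=3,interpolation=2))"
```

```text
t: 39.87
tool_pos: [472.3, 211.5, 116.9]
ee_rot: [0.175, 3.04, 0.666]
force: [0.0, -9.0, -1.9]
gripper_width: 14.9
t: 40.12
tool_pos: [472.5, 211.3, 128.0]
ee_rot: [0.174, 3.039, 0.666]
force: [-5.4, -13.1, 4.9]
gripper_width: 15.2
t 40.12 p [472.5 211.3 128. ] F [ -5.4 -13.1   4.9] w 15.2
x [-0.993  0.115 -0.001] y [0.104 0.902 0.418] z [ 0.049  0.416 -0.908] q [ 0.16  0.28  1.86  0.52  0.94 -1.6 ]
```

View pics/s24c.png

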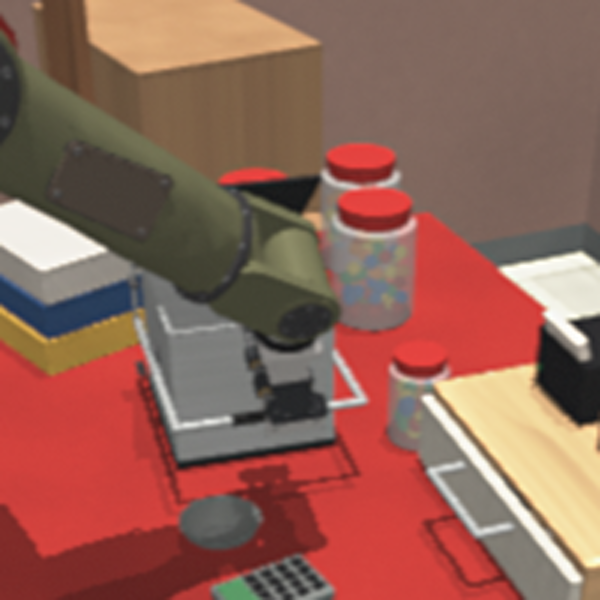

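```bash
python3 -m jog '[{"dx":0,"dy":1.2,"dz":-4.9,"wx":0,"wy":0,"wz":0,"claw":1},{"dx":0,"dy":1.2,"dz":-4.9,"wx":0,"wy":0,"wz":0,"claw":1},{"dx":0,"dy":0,"dz":0,"wx":0,"wy":0,"wz":0,"claw":1}]'; python3 -m jog '[{"dx":0,"dy":1.2,"dz":-4.9,"wx":0,"wy":0,"wz":0,"claw":1},{"dx":0,"dy":0.7,"dz":-2.5,"wx":0,"wy":0,"wz":0,"claw":1},{"dx":0,"dy":0,"dz":0,"wx":0,"wy":0,"wz":0,"claw":1}]'; python3 -c "
from h import *
s,M=tool()
im=snap('side','s25')
cv2.imwrite('pics/s25c.png',cv2.resize(im[60:260,200:400,::-1],None,fx=3,fy=3,interpolation=2))"
```

```text
t: 40.42
tool_pos: [472.6, 211.8, 139.2]
ee_rot: [0.174, 3.037, 0.674]
force: [-1.2, 11.9, 6.3]
gripper_width: 15.1
t: 40.67
tool_pos: [472.6, 212.5, 147.3]
ee_rot: [0.174, 3.035, 0.679]
force: [3.9, 34.2, 4.1]
gripper_width: 15.4
t 40.67 p [472.6 212.5 147.3] F [ 3.9 34.2  4.1] w 15.4
x [-0.993  0.114 -0.002] y [0.103 0.899 0.426] z [ 0.05   0.423 -0.905] q [ 0.15  0.25  1.85  0.52  0.98 -1.58]
```

View pics/s25c.png

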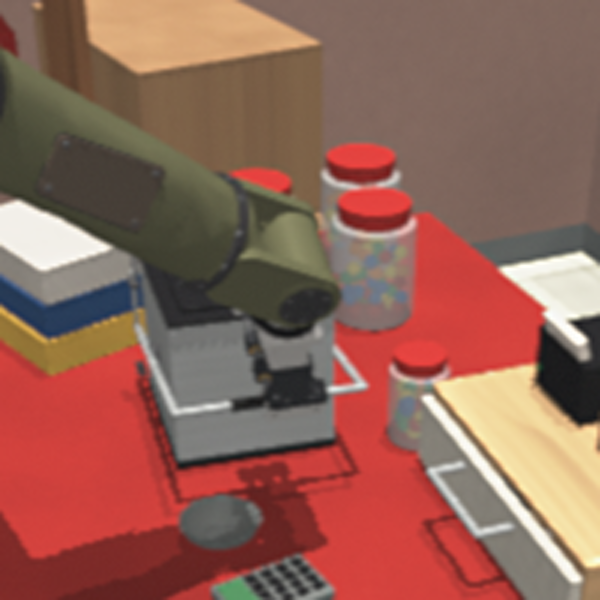

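```bash
python3 -m jog '[{"dx":0,"dy":3,"dz":0,"wx":0,"wy":0,"wz":0,"claw":1},{"dx":0,"dy":0,"dz":0,"wx":0,"wy":0,"wz":0,"claw":-0.2},{"dx":0,"dy":0,"dz":0,"wx":0,"wy":0,"wz":0,"claw":-0.2},{"dx":0,"dy":0,"dz":0,"wx":0,"wy":0,"wz":0,"claw":-0.2},{"dx":0,"dy":0,"dz":0,"wx":0,"wy":0,"wz":0,"claw":-0.2},{"dx":0,"dy":0,"dz":-15,"wx":0,"wy":0,"wz":0,"claw":-0.2},{"dx":0,"dy":0,"dz":-25,"wx":0,"wy":0,"wz":0,"claw":-0.2},{"dx":0,"dy":0,"dz":-30,"wx":0,"wy":0,"wz":0,"claw":-0.2}]'; python3 -m jog '[{"dx":0,"dy":-10,"dz":-30,"wx":0,"wy":0,"wz":0,"claw":-0.2},{"dx":0,"dy":-20,"dz":-25,"wx":0,"wy":0,"wz":0,"claw":-0.2},{"dx":0,"dy":-25,"dz":-20,"wx":0,"wy":0,"wz":0,"claw":-0.2},{"dx":0,"dy":-25,"dz":-20,"wx":0,"wy":0,"wz":0,"claw":-0.2},{"dx":0,"dy":0,"dz":0,"wx":0,"wy":0,"wz":0,"claw":-0.2},{"dx":0,"dy":0,"dz":0,"wx":0,"wy":0,"wz":0,"claw":-0.2},{"dx":0,"dy":0,"dz":0,"wx":0,"wy":0,"wz":0,"claw":-0.2}]';python3 -c "
from h import *
s,M=tool()
im=snap('side','s26')
im=snap('top','t26')"
```

```text
t: 41.38
tool_pos: [468.2, 182.2, 208.7]
ee_rot: [0.176, 3.043, 0.668]
force: [-0.1, 0.6, 0.6]
gripper_width: 55.3
t: 41.97
tool_pos: [456.0, 70.9, 261.5]
ee_rot: [0.176, 3.04, 0.669]
force: [0.1, -0.0, -0.1]
gripper_width: 56.0
t 41.97 p [456.   70.9 261.5] F [ 0.1 -0.  -0.1] w 56.0
x [-0.993  0.116  0.   ] y [0.105 0.902 0.42 ] z [ 0.048  0.417 -0.908] q [-0.15  0.06  1.79  0.45  1.34 -1.72]
```

View pics/s26.png

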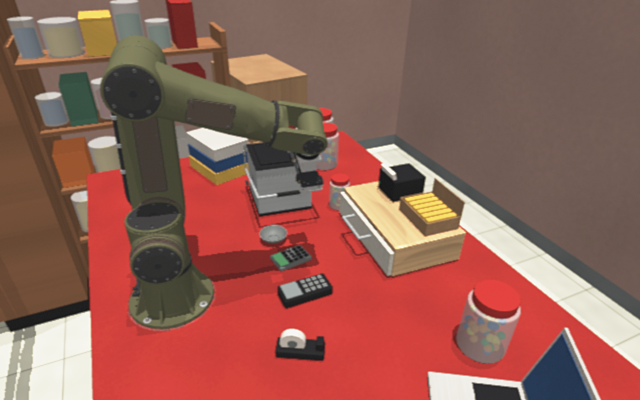

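View pics/t26.png

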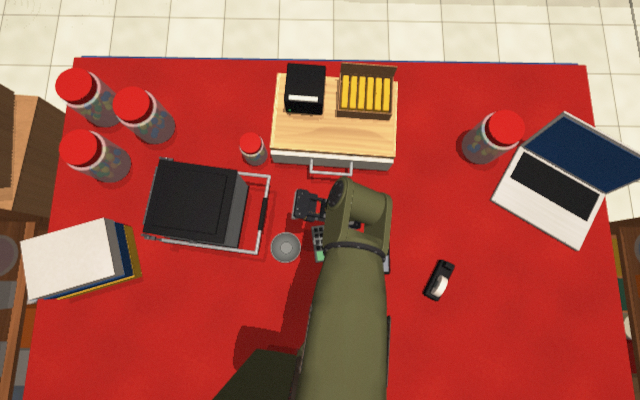

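```bash
python3 -c "
import cv2,numpy as np
a=cv2.imread('pics/top0.png');b=cv2.imread('pics/t26.png')
f=lambda i:cv2.resize(i[130:260,140:400],None,fx=3,fy=2.2,interpolation=2)
cv2.imwrite('pics/cmp.png',np.vstack([f(a),f(b)]))"
```

```text
(no output)
```

View pics/cmp.png

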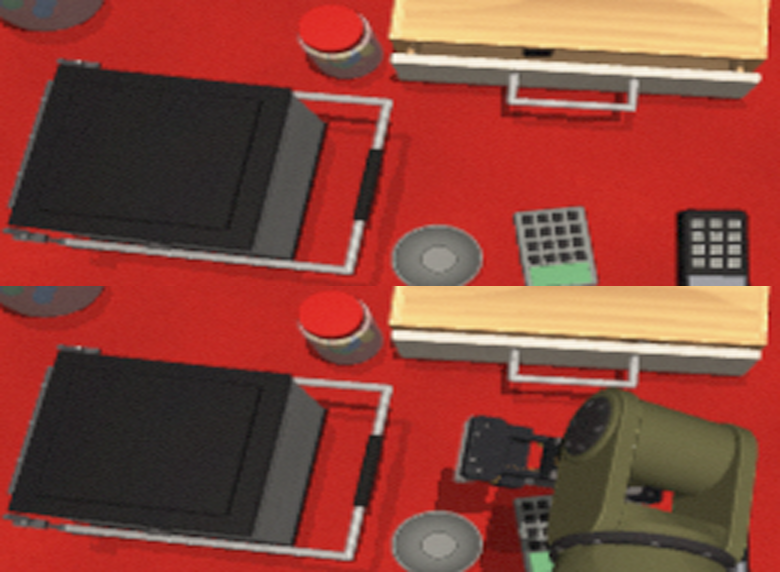

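Lid and lever are back exactly as at the start, the drawer is flush, and the bystanders haven't moved.

```bash
python3 -c "
from h import *
print(workorder.close_job())"
```

```text
the job is handed in; nothing more can be done
None
```

I handed the job in at about 42 s of the 210 s, with the whole job done in the order asked. No verdict is given on handing in.

- **Drawer and lid:** I pulled the drawer to its stop (felt about 20 N there) and pressed the lever right down. The lid then stayed up by itself.
- **Tins:** Two tins were there, and both are in the bin. I saw them through the mouth in the top view. No third tin was visible in either camera.
- **Carton:** One carton was there. I set it on the drawer floor the same way up, to the right of the stapler, and felt floor contact at the expected height. I did not see it knocked aside at any point.
- **Drawer shut:** I pushed it until it met its stop, after 170 mm of travel. The pictures show the front flush with the unit.
- **Lid shut:** I pinched the lever bar and lifted it. The last top view matches the starting picture for lid and lever.

**Last checks:** The arm was clear, with about 0 N on the wrist. The jar, dish, terminal, calculator and dispenser looked unmoved, although the arm partly hid the calculator and terminal in the last top view. The drawer's contents could not be seen once it was shut.

**Forces and measuring:** The highest wrist readings were about 50 N at the lever's down stop and about 35 N sideways while lifting the lever, both through the fingers. The networks missed the carton and gave some false hits, so I measured tins, carton and lever bar from pixels in both cameras, which agreed to about 4 mm for the tins and carton and 5 mm for the bar.

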